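Ready the lacquering corner

TASK

Get the lacquering corner of the metal shop ready. First mix the lacquer: turn the closed tin fully upside down for a moment, then set it back upright in the middle of the felt on its wooden block. Then take the cup and tip all its copper slugs into the steel bowl, stand the empty cup back upright on its cork mat, and hang every brass cuff astride the drying bar, arch up, between the posts and not touching one another (the cuffs may be hung at any time). Leave the hammer, tape roll and punches alone.

Things in the scene. Friction and masses are not known exactly. Their poses are not given: they have to be found in the camera images.
- tin: closed lacquer tin: blue square can 50 x 50 mm, 95 mm high, pale label, fixed black cap 40 mm in diameter, 25 mm tall (120 mm overall); about 350 g. Origin at the centre of its underside, z towards the cap, x and y square to its side faces; its faces start within about 0.6 rad of pointing at the robot base. Stands on the dark wooden block
- pad (a point): centre of the grey felt top of the dark wooden block: block fixed, 100 x 100 mm, felt 70 mm above the bench; x, y along the block's sides
- cup: open aluminium cup holding the copper slugs: height 70 mm, round, outer diameter 64 mm at the rim and 56 mm at the foot, wall 3.5 mm, heavy 5 mm base; 180 g. Origin at the centre of its underside, z towards the mouth. Stands on the cork mat
- mat: round cork mat, 110 mm in diameter, 4 mm thick, fixed to the bench. Origin at the centre of its underside (bench level)
- bowl: loose steel dipping bowl: outer diameter 124 mm at the foot, 160 mm at the rim, 55 mm high, wall 4 mm, floor 5 mm; 500 g. Origin at the centre of its underside, z up
- rail_mid (a point): middle of the drying bar, on the bar's axis, 150 mm above the bench: horizontal round steel bar 12 mm in diameter, 260 mm long between two end posts on round flat feet (70 mm across), fixed; y runs along the bar, z up
- cuff1: brass bracelet cuff, an arch (upside-down U) standing on two feet; 120 g. 54 mm along its x (across the legs), 30 mm along y (strip width), 54 mm high, 4 mm thick; legs straight to 38 mm up, then sloping in to a 22 mm flat crown; 46 mm clear between the legs. Origin midway between the feet at bench level, z up through the crown. One to three are there; absent ones are None from the start
- cuff1_crown (a point): middle of the inner (lower) face of the crown of cuff1, 50 mm above its feet; hung, it rests about 6 mm above the bar's axis
- cuff2: brass bracelet cuff, same as cuff1; None if absent
- cuff2_crown (a point): middle of the inner (lower) face of the crown of cuff2, 50 mm above its feet; hung, it rests about 6 mm above the bar's axis
- cuff3: brass bracelet cuff, same as cuff1; None if absent
- cuff3_crown (a point): middle of the inner (lower) face of the crown of cuff3, 50 mm above its feet; hung, it rests about 6 mm above the bar's axis
- slug1: copper slug, cylinder 13 mm in diameter and 14 mm long, 16 g, starting upright in the cup; origin at the centre of one end face, z along its axis. Three to six are there, absent ones give None from the start
- slug2: copper slug like slug1; None if absent
- slug3: copper slug like slug1; None if absent
- slug4: copper slug like slug1; None if absent
- slug5: copper slug like slug1; None if absent
- slug6: copper slug like slug1; None if absent
- hammer: bystander: hammer about 0.22 m long lying behind the work, leave alone; origin near its middle on the underside
- tape: bystander: yellow tape roll (ring) 76 mm in diameter, 25 mm high, leave alone; origin at the centre of its underside
- punches: bystander: wooden block 100 x 120 x 30 mm, fixed, holding six upright steel doming punches, to 105 mm high; origin at the centre of its underside
There are look-alikes about, which are no part of the job. There is more than one size of the tin; the one meant has the size given above.

How it is judged:
On the way, in this order (a step that is already met when the one before it is completed fails the run):
1. the closed tin is lifted and turned upside down (cap within about 37 degrees of straight down) (angle between tin's own z axis and vertical above 2.5 rad), for 0.3 s.
2. the tin stands upright on the felt of its block again, within 25 mm of the middle, let go (horizontal distance between tin and pad below 0.025 m and z of tin in the frame of pad between -0.006 and 0.01 m and angle between tin's own z axis and vertical below 0.12 rad and linear speed of tin below 0.03 m/s and contact force between tin and the fingers below 0.05 N), for 0.3 s.
3. the held cup is tipped past level over the bowl (angle between cup's own z axis and vertical above 1.6 rad and horizontal distance between cup and bowl below 0.13 m and height (world z) of cup above 0.06 m), for 0.1 s.
At the end, for the whole second after the job is handed in: Tin upright at rest on the felt within 25 mm of its middle; all slugs in the upright bowl; cup upright on the cork mat, centres within 40 mm; every cuff at rest astride the bar, arch up within 0.6 rad, 15 mm or more inside the posts, none touching another (horizontal distance between tin and pad below 0.025 m and z of tin in the frame of pad between -0.006 and 0.01 m and angle between each of tin, cup, bowl's own z axis and vertical below 0.12 rad and linear speed of each of tin, cup, cuff1, cuff2, cuff3 below 0.03 m/s and horizontal distance between cup and mat below 0.04 m and height (world z) of cup below 0.014 m and height (world z) of bowl below 0.01 m and horizontal distance between each of slug1, slug2, slug3, slug4, slug5, slug6 and bowl below 0.078 m and z of slug1 in the frame of bowl between -0.002 and 0.05 m and z of slug2 in the frame of bowl between -0.002 and 0.05 m and z of slug3 in the frame of bowl between -0.002 and 0.05 m and z of slug4 in the frame of bowl between -0.002 and 0.05 m and z of slug5 in the frame of bowl between -0.002 and 0.05 m and z of slug6 in the frame of bowl between -0.002 and 0.05 m and x of cuff1_crown in the frame of rail_mid between -0.02 and 0.02 m and y of cuff1_crown in the frame of rail_mid between -0.115 and 0.115 m and z of cuff1_crown in the frame of rail_mid between 0 and 0.022 m and angle between each of cuff1, cuff2, cuff3's own z axis and vertical below 0.6 rad and x of cuff2_crown in the frame of rail_mid between -0.02 and 0.02 m and y of cuff2_crown in the frame of rail_mid between -0.115 and 0.115 m and z of cuff2_crown in the frame of rail_mid between 0 and 0.022 m and x of cuff3_crown in the frame of rail_mid between -0.02 and 0.02 m and y of cuff3_crown in the frame of rail_mid between -0.115 and 0.115 m and z of cuff3_crown in the frame of rail_mid between 0 and 0.022 m and contact force between cuff1 and cuff2 below 0.05 N and contact force between each of cuff1, cuff2 and cuff3 below 0.05 N).
It fails at once if a bystander (hammer, tape roll) is moved more than 30 mm (distance of any of hammer, tape from where it was at the start of the episode above 0.03 m).
Of slug1, slug2, slug3, slug4, slug5, slug6 only 3 to 6 are there at a start; the rules pass over those that are not, and their reading is None.
Of cuff1, cuff2, cuff3 only 1 to 3 are there at a start; the rules pass over those that are not, and their reading is None.
At some moment in a run one of bowl, cup may be knocked a few centimetres aside while the robot is not near it.
It also fails if it takes over 210 s, if anything falls off the work surface, if the arm or the gripper's body presses on something with over 40 N, if the wrist force passes 120 N, or if a joint passes its speed limit or range.

ROBOT

A 7-joint arm with a two-finger parallel gripper is mounted at the origin on the work surface. World frame = base frame: x ahead of the robot, y to its left, z up, the work surface at z = 0. Lengths are in m, angles in rad, forces in N, time in s.
With the tool pointing down it reaches from about 0.425 to 0.925 m from the base axis. Payload 6.8 kg.
Tool frame: the origin (TCP) lies midway between the tips of the shut fingers; the grasp point (between the pads) lies 19 mm behind it (bot.pinch_z is the distance from the TCP to the grasp point, in m); z points along the fingers, y is the line along which they close (so a half turn about z gives the same grasp; the last joint's range is limited). The gripper opens to 88 mm and grips with 3 to 60 N. Pads are 20 mm wide; open, the fingers measure 115 mm over their backs; the gripper's body (75 mm by 178 mm) begins 61 mm behind the grasp point.
Start: joints at [-0.108, 0.477, 0.022, 1.555, -0.011, 1.109, -0.083], TCP at [0.675, 0, 0.223] pointing down, gripper open.
Joint ranges: [-2.96, 2.96], [-0.34, 2.1], [-1.41, 1.46], [0.24, 2.44], [-1.37, 4.51], [0.17, 1.92], [-2.96, 2.96]. Speed limits (rad/s): [2.39, 2.39, 3.14, 3.14, 3.14, 3.14, 3.14].

INTERFACE

Orientations are given as a rotation vector (axis times angle).
In Python, from rig import bot gives the robot as it stands. The module is installed in compiled form; this text tells all that it offers.
- The arm moves only by the shell command python3 -m crank 'ROWS'. ROWS is JSON, a list of rows, each a list of 7 numbers: the shift along the tool's x, y, z in cm, then the turn, a rotation vector about the tool's x, y, z in degrees, then the opening, from -1 (shut) to 1 (fully open). In form: [[tx, ty, tz, rx, ry, rz, grip], ...]. A call has 1 to 12 rows; each row shifts and turns the commanded pose from where the row before left it, along the tool's axes as they then stand; what a row does not reach is not made up. A row lasts 1/12 s, in which the tool goes at most 41.7 mm and 7.16 degrees, less where a joint would pass 70% of its speed; a pose out of reach is approached as far as the arm can. A call with a gripper value outside its range is refused whole. The fingers move at their own pace and stop on an object; the grip force is fixed at half the most. Time passes only in rows, so rows that do not move let the fingers close. It gives the time, the measured TCP pose, the force, the opening and the grip force at its end, in the units of the state.
- bot.state(): the state, without advancing time (a new reading comes with each control period).
- bot.camera(name): name is "scene" or "side" or "wrist"; returns the picture (400x640x3 uint8, red, green, blue); there is no depth.
- bot.calibration(name): a dict with "K" (3x3 intrinsics, pixels), "view" (4x4, takes a point from world to camera coordinates). Camera axes: x right, y down, z forward; pixel columns grow to the right and rows downward; lengths in m; the calibration is good to about 2 mm. The wrist camera is an equidistant fisheye: a pixel r from the principal point sees the ray r / f radians off the axis. A picture is of the moment at which its call begins: read the wrist's pose just before it. calibration takes no time and is no camera call; for the wrist camera it gives the pose at the moment of the call.
- bot.finish_job(): hands the job in; it is judged then, once.
Trained networks look in the newest picture that a camera, given by its name, has taken for a name from the list of things; names that differ only in an ending like _2 or _b are one class to them, and where a whole thing is asked for, a point or a joint stands for the part that bears it (a point fixed in the world has none). Each returns a list of dicts, best first, with "conf" (0 to 1); they miss things now and then, are a little off and sometimes report something else, mostly with a low value. They report only what shows in the picture. A call takes as long as a camera call. They do not tell look-alikes from the thing itself.
- bot.regions_of(camera, label): "region" (400x640 bool, what is visible of it) and "location" ([column, row] in pixels, amid what is visible of it).
The state is a dict: "time": time; "qpos": joint angles; "qvel": joint speeds; "effort": joint torques, N m; "tool_pos": TCP position; "eef_rot": TCP orientation; "ft_force": force on the tool from outside, world axes, zero at the start; "torque": the same for the moment, N m; "finger_gap": opening from 0.0 (shut) to 1.0 (fully open); "finger_force": force on a finger pad.
Only numpy, scipy, OpenCV 4.12 (cv2) and the standard library are available. Lean on these libraries where they do the work, as an engineer would, in place of code of your own. Each camera call takes 0.05 s, during which the arm holds its last target. There are 200 camera calls.

## Working session

There is one attempt and no reset: what is moved stays moved. The work goes in short steps, Python scripts to look and compute and a shell command to move; the robot and the scene stay as the last step left them, time stands still between calls to the robot, and variables do not carry over. Pictures are saved under pics/ and viewed, at most 14 in all, crops included, and the job is handed in when it is done.

```bash
mkdir -p pics; cat > h.py <<'E'
import numpy as np, cv2
from scipy.spatial.transform import Rotation as R
from rig import bot
def cal(n):
    c=bot.calibration(n); return np.array(c["K"]),np.array(c["view"])
def proj(n,p):
    K,V=cal(n); q=(V[:3,:3]@np.asarray(p,float).T).T+V[:3,3]
    if n=="wrist":
        th=np.arctan2(np.hypot(q[...,0],q[...,1]),q[...,2]);ph=np.arctan2(q[...,1],q[...,0])
        return np.stack([K[0,2]+K[0,0]*th*np.cos(ph),K[1,2]+K[1,1]*th*np.sin(ph)],-1)
    u=(K@q.T).T; return u[...,:2]/u[...,2:]
def ray(n,uv):
    K,V=cal(n); a=(uv[0]-K[0,2])/K[0,0]; b=(uv[1]-K[1,2])/K[1,1]
    if n=="wrist":
        th=np.hypot(a,b); d=np.array([np.sin(th)*a/th,np.sin(th)*b/th,np.cos(th)]) if th>0 else np.array([0,0,1.])
    else: d=np.array([a,b,1.])
    Rm=V[:3,:3]; return -Rm.T@V[:3,3], Rm.T@d
def onz(n,uv,z):
    o,d=ray(n,uv); return o+d*(z-o[2])/d[2]
def snap(n,f):
    im=bot.camera(n); cv2.imwrite(f"pics/{f}.png",im[:,:,::-1]); return im
def find(n,l,z=None):
    for r in bot.regions_of(n,l):
        m=r["region"]; y,x=np.where(m)
        print(n,l,round(r["conf"],2),np.round(r["location"],1),m.sum(),(x.min(),x.max(),y.min(),y.max()) if len(x) else None, None if z is None else np.round(onz(n,r["location"],z),3))
E
python3 - <<'E'
from h import *
np.set_printoptions(suppress=True,precision=4)
for n in ["scene","side","wrist"]:
    snap(n,n+"0"); K,V=cal(n); print(n,K.tolist(),"\n",V)
s=bot.state();print(s["tool_pos"],s["eef_rot"],s["time"])
for n in ["scene","side"]:
  for l,z in [("tin",.13),("cup",.04),("mat",.004),("bowl",.03),("cuff1",.03),("hammer",.01),("tape",.01),("punches",.03),("slug1",.02)]: find(n,l,z)
E
```

```text
scene [[510.7649113470247, 0.0, 323.0966179378016], [0.0, 510.7649113470247, 199.8709611501465], [0.0, 0.0, 1.0]] 
 [[ 0.7865  0.6176 -0.0056 -0.5175]
 [ 0.4316 -0.5561 -0.7102 -0.1196]
 [-0.4417  0.5562 -0.704   1.917 ]
 [ 0.      0.      0.      1.    ]]
side [[413.0131045672901, 0.0, 322.8835211732593], [0.0, 413.0131045672901, 195.04802638696353], [0.0, 0.0, 1.0]] 
 [[ 0.9211 -0.389  -0.0142 -0.504 ]
 [-0.2659 -0.6022 -0.7527  0.2725]
 [ 0.2842  0.6972 -0.6582  1.1237]
 [ 0.      0.      0.      1.    ]]
wrist [[309.70691628693146, 0.0, 318.7345323994594], [0.0, 309.70691628693146, 193.538650701472], [0.0, 0.0, 1.0]] 
 [[ 1.     -0.0011 -0.0022 -0.6748]
 [-0.0004 -0.956   0.2932 -0.036 ]
 [-0.0024 -0.2932 -0.956   0.3911]
 [ 0.      0.      0.      1.    ]]
[ 0.6746 -0.      0.2219] [-2.2208 -2.2208  0.0017] 0.15
scene tin 0.79 [388.1 137.6] 836 (np.int64(376), np.int64(396), np.int64(114), np.int64(158)) [0.584 0.473 0.13 ]
scene tin 0.61 [344.2 144.1] 76 (np.int64(342), np.int64(347), np.int64(137), np.int64(154)) [0.481 0.347 0.13 ]
scene tin 0.54 [302.7 159.2] 339 (np.int64(2
[... 1951 characters left out ...]
1 0.71 [310.8 277.2] 235 (np.int64(300), np.int64(320), np.int64(271), np.int64(291)) [ 0.447 -0.154  0.03 ]
side cuff1 0.58 [288.  248.8] 248 (np.int64(282), np.int64(301), np.int64(238), np.int64(260)) [ 0.424 -0.032  0.03 ]
side hammer 0.72 [381.  222.6] 615 (np.int64(354), np.int64(420), np.int64(206), np.int64(240)) [ 0.735 -0.029  0.01 ]
side tape 0.88 [404.8 317.8] 668 (np.int64(390), np.int64(420), np.int64(306), np.int64(337)) [ 0.624 -0.353  0.01 ]
side punches 0.7 [427.1 261.1] 1811 (np.int64(402), np.int64(453), np.int64(234), np.int64(291)) [ 0.768 -0.232  0.03 ]
side slug1 0.28 [288.6 248.2] 261 (np.int64(282), np.int64(303), np.int64(237), np.int64(257)) [ 0.429 -0.022  0.02 ]
```

View pics/scene0.png

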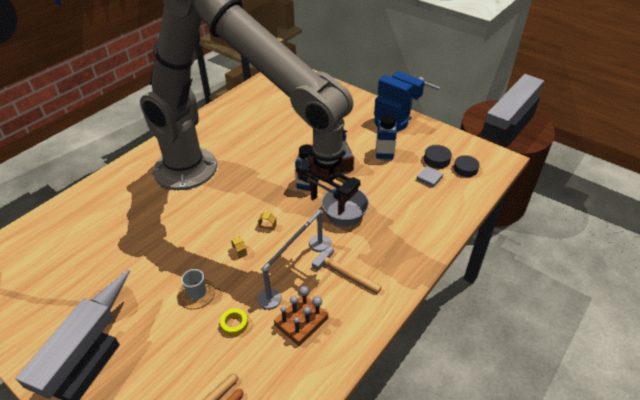

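View pics/side0.png

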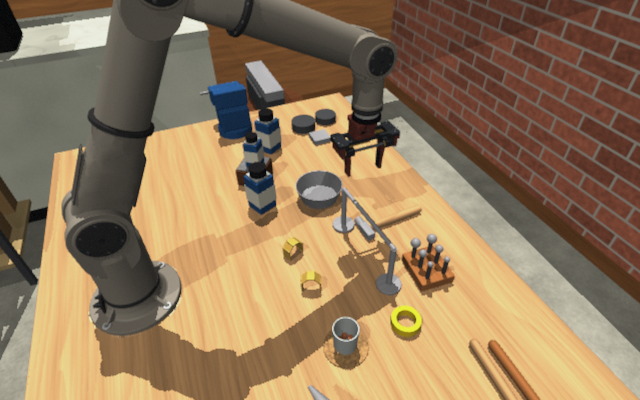

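Scene and side views show the tin on its block (side 252,150), flanked by two look-alikes at (262,190) and (267,131). They also show two cuffs (side 311,277 and 290,248), the cup (347,334), the bowl (318,190) and the rail. Next I'll move the arm for wrist views, logging joints so I can model the kinematics.

```bash
cat > lg.py <<'E'
import json; from rig import bot
s=bot.state(); json.dump([list(map(float,s[k])) for k in("qpos","tool_pos","eef_rot")],open("log.jsonl","a")); open("log.jsonl","a").write("\n")
print(round(s["time"],2),[round(float(x),3) for x in s["qpos"]],[round(float(x),4) for x in s["tool_pos"]],[round(float(x),3) for x in s["eef_rot"]],"F",[round(float(x),1) for x in s["ft_force"]],"gap",round(float(s["finger_gap"]),3),s["finger_force"])
E
python3 lg.py
python3 -m crank '[[0,-3,-3,0,0,0,1],[0,-3,-3,0,0,0,1],[1,-3,-3,0,0,0,1],[2,-3,-3,0,0,0,1],[3,-3,-3,0,0,0,1],[0,0,0,0,0,0,1],[0,0,0,0,0,0,1]]'; python3 lg.py
python3 - <<'E'
from h import *
for n in ["wrist","scene","side"]: snap(n,n+"1")
for l,z in [("tin",.15),("cup",.04),("mat",.004),("bowl",.03),("cuff1",.05),("rail_mid",.15)]:
  for n in ["wrist","scene","side"]: find(n,l,z)
E
```

```text
1.05 [-0.108, 0.477, 0.022, 1.555, -0.012, 1.109, -0.083] [0.675, 0.0, 0.2227] [2.221, 2.221, 0.0] F [0.0, -0.1, 0.3] gap 1.0 0.0
time: 1.63
tool_pos: [0.5366, 0.053, 0.3631]
eef_rot: [2.216, 2.223, 0.006]
ft_force: [-0.5, -0.3, -0.2]
finger_gap: 1.001
finger_force: 0.0
1.63 [-0.197, 0.146, -0.019, 1.691, 0.003, 1.3, -0.214] [0.5366, 0.053, 0.3631] [2.216, 2.223, 0.006] F [-0.5, -0.3, -0.2] gap 1.001 0.0
wrist tin 0.89 [232.8  51.7] 3735 (np.int64(197), np.int64(273), np.int64(12), np.int64(82)) [0.434 0.194 0.15 ]
scene tin 0.91 [340.4 138.4] 472 (np.int64(330), np.int64(346), np.int64(122), np.int64(155)) [0.466 0.344 0.15 ]
scene tin 0.87 [305.4 169.1] 976 (np.int64(295), np.int64(319), np.int64(144), np.int64(190)) [0.473 0.143 0.15 ]
scene tin 0.71 [384.5 139. ] 849 (np.int64(376), np.int64(396), np.int64(114), np.int64(159)) [0.591 0.436 0.15 ]
side tin 0.9 [252.5 150.8] 516 (np.int64(243), np.int64(263), np.int64(132), np.int64(164)) [0.431 0.318 0.15 ]
side tin 0.74 [259.7 192.4] 1289 (np.int64(244), np.int64(275), np.int64(162), np.int64(214)) [0.393 0.104 0.15 ]
side tin 0.
[... 2472 characters left out ...]
 213 (np.int64(282), np.int64(301), np.int64(238), np.int64(259)) [ 0.421 -0.042  0.05 ]
wrist rail_mid 0.98 [382.4 208.9] 3218 (np.int64(351), np.int64(395), np.int64(148), np.int64(345)) [ 0.62  -0.004  0.15 ]
scene rail_mid 0.75 [243.9 247.5] 200 (np.int64(232), np.int64(246), np.int64(237), np.int64(257)) [ 0.549 -0.223  0.15 ]
scene rail_mid 0.73 [283.7 249.3] 1239 (np.int64(258), np.int64(330), np.int64(209), np.int64(308)) [ 0.642 -0.159  0.15 ]
scene rail_mid 0.57 [272.9 222. ] 146 (np.int64(259), np.int64(276), np.int64(212), np.int64(228)) [ 0.548 -0.099  0.15 ]
side rail_mid 0.88 [384.4 239. ] 1222 (np.int64(333), np.int64(399), np.int64(189), np.int64(295)) [ 0.636 -0.204  0.15 ]
```

View pics/wrist1.png

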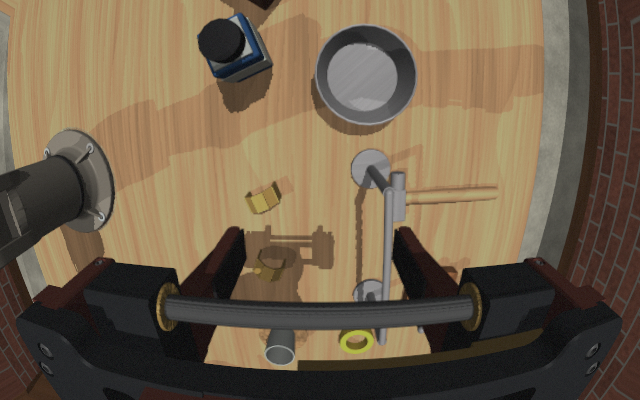

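The wrist view shows the bench look-alike tin (232,50), the bowl (365,75), cuffs at (264,197) and (270,262), and the bar from (389,188) to (383,343). I'll centre above the block tin.

```bash

python3 -m crank '[[3,-1,-1,0,0,0,1],[3,-1,-1,0,0,0,1],[3,-1,-1,0,0,0,1],[3,-1,-1,0,0,0,1],[3,-1,-1,0,0,0,1],[3,-1,-1,0,0,0,1],[3,-1,0,0,0,0,1],[2,-1,0,0,0,0,1],[0,0,0,0,0,0,1],[0,0,0,0,0,0,1]]'; python3 lg.py
python3 - <<'E'
from h import *
for l,uv in {"wr":[(389,188),(383,343)]}.items(): pass
print("bar",[np.round(onz("scene",u,.15),3) for u in[(266,268),(320,213)]],[np.round(onz("side",u,.15),3) for u in[(345,192),(392,249)]])
im=snap("wrist","w2")
for n in ["wrist"]:
  for l,z in [("tin",.19),("pad",.07),("bowl",.055)]: find(n,l,z)
for n,c,r in [("scene",330,150),("side",258,165)]:
    i=snap(n,n+"2"); 
    cv2.imwrite(f"pics/{n}2c.png",cv2.resize(i[r-60:r+60,c-80:c+80,::-1],None,fx=4,fy=4,interpolation=2))
a=cv2.imread("pics/scene2c.png");b=cv2.imread("pics/side2c.png")
cv2.imwrite("pics/both2.png",cv2.resize(np.hstack([a[:,120:520],b[:,120:520]]),(800,480)))
E
```

```text
time: 3.52
tool_pos: [0.456, 0.2825, 0.4209]
eef_rot: [-2.218, -2.225, 0.0]
ft_force: [-0.1, -0.5, 0.4]
finger_gap: 0.995
finger_force: 0.0
3.52 [-0.489, 0.132, -0.206, 1.584, 0.027, 1.429, -0.694] [0.456, 0.2825, 0.4209] [-2.218, -2.225, 0.0] F [-0.1, -0.5, 0.4] gap 0.995 0.0
bar [array([ 0.648, -0.238,  0.15 ]), array([0.635, 0.015, 0.15 ])] [array([0.622, 0.005, 0.15 ]), array([ 0.636, -0.241,  0.15 ])]
wrist tin 0.98 [295.  192.7] 2667 (np.int64(267), np.int64(323), np.int64(158), np.int64(224)) [0.426 0.241 0.19 ]
wrist tin 0.95 [308.  103.6] 1307 (np.int64(285), np.int64(332), np.int64(81), np.int64(128)) [0.445 0.357 0.19 ]
wrist tin 0.8 [369.6  13.6] 1690 (np.int64(341), np.int64(406), np.int64(0), np.int64(38)) [0.522 0.476 0.19 ]
wrist pad 0.71 [299.6  87.9] 2198 (np.int64(268), np.int64(349), np.int64(61), np.int64(140)) [0.427 0.382 0.07 ]
wrist bowl 0.88 [397.8 201.6] 4815 (np.int64(360), np.int64(441), np.int64(163), np.int64(243)) [0.603 0.182 0.055]
```

View pics/w2.png

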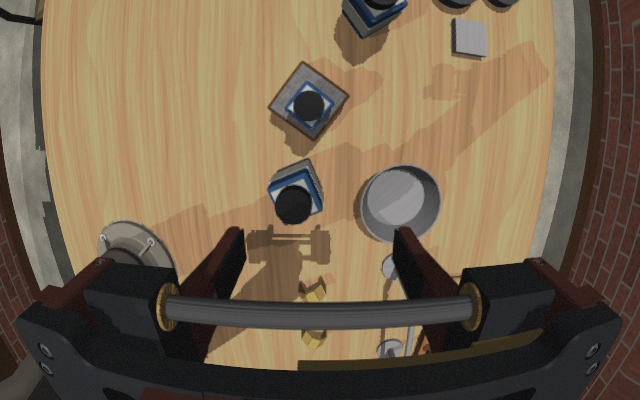

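View pics/both2.png

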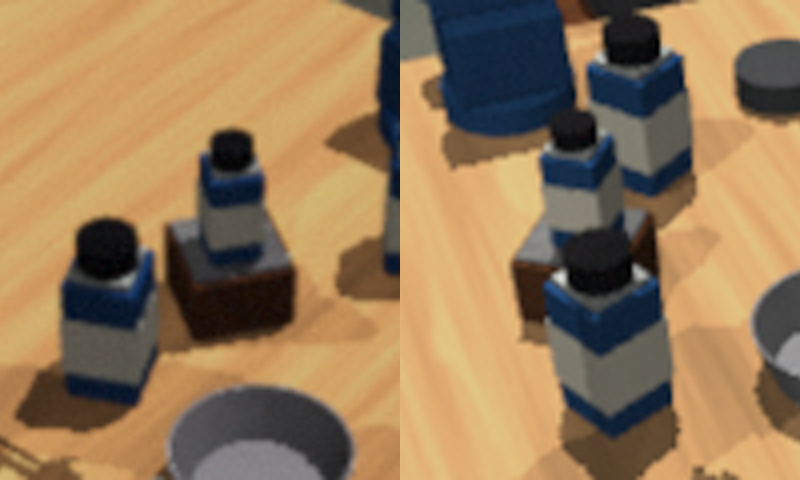

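The wrist view shows the target tin's cap at (308,106) on the block, whose corners are (303,61), (349,95), (310,140) and (268,107). The look-alikes are larger and stand on the bench. Next I'll measure these, then make trial turns at height to identify the kinematics.

```bash

python3 - <<'E'
from h import *
r=lambda a:np.round(a,3).tolist()
c=[onz("wrist",u,.07) for u in[(303,61),(349,95),(310,140),(268,107)]]
print("block",[r(x) for x in c],r(np.mean(c,0)),[r(np.degrees(np.arctan2(*(c[(i+1)%4]-c[i])[[1,0]]))) for i in range(4)])
c=[onz("wrist",u,.165) for u in[(305,82),(332,100),(310,127),(284,105)]]
print("tin",[r(x) for x in c],r(np.mean(c,0)),[r(np.degrees(np.arctan2(*(c[(i+1)%4]-c[i])[[1,0]]))) for i in range(4)])
print("cap",r(onz("wrist",(308.5,106),.19)))
def tri(obs):
    A=[];b=[]
    for n,u in obs:
        o,d=ray(n,u); d=d/np.linalg.norm(d);P=np.eye(3)-np.outer(d,d);A.append(P);b.append(P@o)
    return np.linalg.lstsq(np.vstack(A),np.hstack(b),rcond=None)[0]
# crops: scene crop origin: col 330-80+120/4+x/4 ; row 90+y/4 ; side 258-80+30, 105
S=lambda x,y:("scene",(280+x/4,90+y/4)); D=lambda x,y:("side",(208+(x-400)/4,105+y/4))
print("capT",r(tri([S(232,140),D(574,122)])),"cap near",r(tri([S(107,235),D(598,245),("wrist",(293,205))])),"near",r(tri([S(107,235),D(598,245)])))
print("tin3 capside",r(tri([("scene",(387,122)),("side",(266,113))])))
E
python3 -m crank '[[0,0,0,0,0,7,1],[0,0,0,0,0,7,1],[0,0,0,0,0,7,1],[0,0,0,0,0,7,1],[0,0,0,0,0,7,1],[0,0,0,0,0,7,1],[0,0,0,0,0,7,1],[0,0,0,0,0,0,1]]'>/dev/null; python3 lg.py
python3 -m crank '[[0,0,0,0,7,0,1],[0,0,0,0,7,0,1],[0,0,0,0,7,0,1],[0,0,0,0,0,0,1],[0,0,0,0,0,0,1]]'>/dev/null; python3 lg.py
python3 -m crank '[[0,0,0,0,7,0,1],[0,0,0,0,7,0,1],[0,0,0,0,7,0,1],[0,0,0,0,0,0,1],[0,0,0,0,0,0,1]]'>/dev/null; python3 lg.py
python3 -m crank '[[0,0,0,7,0,0,1],[0,0,0,7,0,0,1],[0,0,0,7,0,0,1],[0,0,0,0,0,0,1],[0,0,0,0,0,0,1]]'>/dev/null; python3 lg.py
python3 -m crank '[[0,0,0,-7,0,0,1],[0,0,0,-7,0,0,1],[0,0,0,-7,0,0,1],[0,0,0,0,0,0,1],[0,0,0,0,0,0,1]]'>/dev/null; python3 lg.py
python3 -m crank '[[0,0,0,0,7,0,1],[0,0,0,0,7,0,1],[0,0,0,0,7,0,1],[0,0,0,0,0,0,1],[0,0,0,0,0,0,1]]'>/dev/null; python3 lg.py
```

```text
block [[0.433, 0.427, 0.07], [0.507, 0.371, 0.07], [0.443, 0.296, 0.07], [0.374, 0.352, 0.07]] [0.44, 0.361, 0.07] [-37.135, -130.511, 140.694, 52.191]
tin [[0.44, 0.386, 0.165], [0.476, 0.362, 0.165], [0.446, 0.325, 0.165], [0.412, 0.355, 0.165]] [0.443, 0.357, 0.165] [-34.39, -128.97, 138.731, 47.17]
cap [0.445, 0.354, 0.19]
capT [0.442, 0.36, 0.185] cap near [0.42, 0.214, 0.163] near [0.419, 0.215, 0.162]
tin3 capside [0.543, 0.526, 0.153]
4.48 [-0.542, 0.128, -0.142, 1.587, 0.018, 1.428, -1.546] [0.4571, 0.2807, 0.421] [2.946, 1.092, 0.0] F [-0.6, 0.3, -0.2] gap 0.999 0.0
4.9 [-0.501, -0.086, -0.139, 1.854, -0.044, 1.009, -1.479] [0.4557, 0.2796, 0.4208] [-2.782, -1.043, -0.515] F [-0.5, 0.3, 0.2] gap 0.999 0.0
5.32 [-0.516, -0.253, -0.093, 2.126, -0.175, 0.548, -1.353] [0.4561, 0.2812, 0.4204] [-2.55, -0.956, -0.972] F [0.0, 0.7, 0.8] gap 0.999 0.0
5.73 [-0.741, -0.2, 0.31, 2.091, -0.622, 0.72, -0.807] [0.4584, 0.2803, 0.4197] [-2.335, -1.009, -0.774] F [1.0, 0.3, -0.8] gap 0.999 0.0
6.15 [-0.551, -0.247, -0.058, 2.122, -0.171, 0.571, -1.351] [0.4541, 0.2797, 0.4154] [-2.558, -0.966, -0.937] F [0.8, -0.9, -0.1] gap 1.0 0.0
6.57 [-0.643, -0.328, 0.036, 2.321, -0.512, 0.218, -1.004] [0.4513, 0.2804, 0.4145] [-2.35, -0.889, -1.218] F [0.2, -0.2, 0.6] gap 1.0 0.0
```

```bash
cat > fk.py <<'E'
import numpy as np, json, itertools
from scipy.spatial.transform import Rotation as R
from scipy.optimize import least_squares
def fk(q,p,s):
    # p: d1, (ax,az)x for elbow, wrist, flange ; tool len ; psi0
    T=np.zeros(3);M=R.identity()
    ax="zyzyzyz"
    off=[(0,p[0]),(0,0),(p[1],p[2]),(0,0) ,(p[3],p[4]),(p[5],p[6]),(p[7],p[8])]
    for i in range(7):
        # offset before joint i given for elbow etc.
        if i==1: T=T+M.apply([0,0,p[0]])
        if i==3: T=T+M.apply([p[1],0,p[2]])
        if i==4: T=T+M.apply([p[3],0,0])
        if i==5: T=T+M.apply([0,0,p[4]])
        M=M*R.from_euler(ax[i],s[i]*q[i])
    T=T+M.apply([0,0,p[6]])+ (M*R.from_euler("z",-s[6]*q[6])).apply([p[5],0,0])
    return T,M*R.from_euler("z",p[7])
if __name__=="__main__":
    D=[json.loads(l) for l in open("log.jsonl")]
    best=None
    for s in itertools.product([1,-1],repeat=7):
        def ori(psi):
            return np.hstack([(R.from_rotvec(d[2]).inv()*fk(d[0],np.r_[np.zeros(7),psi],s)[1]).as_rotvec() for d in D])
        e,ps=min((np.abs(ori(x)).max(),x) for x in np.arange(0,6.3,np.pi/4))
        if best is None or e<best[0]: best=(e,s,ps)
    print(best); e,s,ps=best
    f=lambda p:np.hstack([np.hstack([fk(d[0],p,s)[0]-d[1],.3*(R.from_rotvec(d[2]).inv()*fk(d[0],p,s)[1]).as_rotvec()]) for d in D])
    r=least_squares(f,[.3,0,.3,0,.35,.08,.3,ps]); print(np.round(r.x,4),np.abs(r.fun).max())
    json.dump([list(r.x),list(s)],open("kin.json","w"))
E
python3 fk.py
```

```text
Traceback (most recent call last):
  File "fk.py", line 24, in <module>
    e,ps=min((np.abs(ori(x)).max(),x) for x in np.arange(0,6.3,np.pi/4))
         ~~~^^^^^^^^^^^^^^^^^^^^^^^^^^^^^^^^^^^^^^^^^^^^^^^^^^^^^^^^^^^^
  File "fk.py", line 24, in <genexpr>
    e,ps=min((np.abs(ori(x)).max(),x) for x in np.arange(0,6.3,np.pi/4))
                     ~~~^^^
  File "fk.py", line 23, in ori
    return np.hstack([(R.from_rotvec(d[2]).inv()*fk(d[0],np.r_[np.zeros(7),psi],s)[1]).as_rotvec() for d in D])
                                                 ~~^^^^^^^^^^^^^^^^^^^^^^^^^^^^^^^
  File "fk.py", line 8, in fk
    off=[(0,p[0]),(0,0),(p[1],p[2]),(0,0) ,(p[3],p[4]),(p[5],p[6]),(p[7],p[8])]
                                                                         ~^^^
IndexError: index 8 is out of bounds for axis 0 with size 8
```

```bash
cat > fk.py <<'E'
import numpy as np, json, itertools
from scipy.spatial.transform import Rotation as R
from scipy.optimize import least_squares
def fk(q,p,s):
    T=np.zeros(3);M=R.from_euler("z",p[8])
    for i in range(7):
        if i==1: T=T+M.apply([p[9],p[10],p[0]])
        if i==3: T=T+M.apply([p[1],p[11],p[2]])
        if i==4: T=T+M.apply([p[3],0,0])
        if i==5: T=T+M.apply([0,p[12],p[4]])
        if i==6: T=T+M.apply([p[5],0,0])
        M=M*R.from_euler("zyzyzyz"[i],s[i]*q[i])
    return T+M.apply([0,0,p[6]]),M*R.from_euler("z",p[7])
def load():
    p,s=json.load(open("kin.json")); return lambda q:fk(q,p,s)
if __name__=="__main__":
    D=[json.loads(l) for l in open("log.jsonl")]
    out=[]
    for s in itertools.product([1,-1],repeat=7):
        e0=lambda b:np.hstack([(R.from_rotvec(d[2]).inv()*fk(d[0],np.r_[np.zeros(7),b[0],b[1],0,0,0,0],s)[1]).as_rotvec() for d in D])
        for x in (0,1.57,3.14,-1.57):
            r=least_squares(e0,[x,0]); out.append((r.cost,s,tuple(r.x)))
    out.sort(); print(out[0],out[1][:2],out[4][:2]); e,s,b=out[0]
    f=lambda p:np.hstack([np.hstack([fk(d[0],p,s)[0]-d[1],.3*(R.from_rotvec(d[2]).inv()*fk(d[0],p,s)[1]).as_rotvec()]) for d in D]+[1e-3*(p[9:])])
    r=least_squares(f,[.3,0,.3,0,.35,.08,.3,b[0],b[1],0,0,0,0]); print(np.round(r.x,4),np.abs(r.fun).max())
    json.dump([list(r.x),list(s)],open("kin.json","w"))
E
python3 fk.py
```

```text
(np.float64(1.2034375874706959e-30), (-1, 1, -1, 1, -1, 1, -1), (np.float64(1.570796326794896), np.float64(-5.542057738402632e-16))) (np.float64(1.268621586232671e-28), (-1, 1, -1, 1, -1, 1, -1)) (np.float64(1.0903464603085862e-23), (-1, 1, -1, 1, -1, 1, -1))
[ 2.8710e-01  0.0000e+00  5.4180e-01 -0.0000e+00  4.7250e-01 -0.0000e+00
  3.3560e-01  1.5708e+00 -0.0000e+00  0.0000e+00 -3.0500e-02 -3.1400e-02
 -4.0000e-04] 3.139968562879395e-05
```

```bash
cat > ik.py <<'E'
from fk import *
K=load()
lo=np.array([-2.96,-.34,-1.41,.24,-1.37,.17,-2.96]);hi=np.array([2.96,2.1,1.46,2.44,4.51,1.92,2.96])
def rot(az,dep,roll=0):
    """tool z at azimuth az, dep deg below horizontal; roll=0: camera side (tool x) on top; degrees"""
    a,d=np.radians([az,dep]); z=np.array([np.cos(a)*np.cos(d),np.sin(a)*np.cos(d),-np.sin(d)])
    x=np.array([np.cos(a)*np.sin(d),np.sin(a)*np.sin(d),np.cos(d)]); y=np.cross(z,x)
    return R.from_matrix(np.c_[x,y,z])*R.from_euler("z",roll,degrees=True)
def ik(pos,rotm,q0=None,n=12,seed=0):
    rng=np.random.default_rng(seed); res=[]
    for k in range(n):
        st=np.clip(q0 if (k==0 and q0 is not None) else rng.uniform(lo,hi),lo+.01,hi-.01)
        def f(q):
            t,M=K(q); return np.r_[t-pos,.3*(rotm.inv()*M).as_rotvec()]
        r=least_squares(f,st,bounds=(lo+.01,hi-.01)); res.append((np.linalg.norm(r.fun),r.x))
    res.sort(key=lambda t:t[0]); return res
E
python3 - <<'E'
from ik import *
np.set_printoptions(suppress=True,precision=2)
G=np.array([.443,.358,.125])
for az in (51,141,-39):
  for e in (0,10,20,30,40,50):
    M=rot(az,e); r=ik(G+.019*M.apply([0,0,1]),M)
    g=[x[1] for x in r if x[0]<1e-3]; print(az,e,"%.3f"%r[0][0],len(g),g[0] if g else "", g[-1] if g else "")
E
```

```text
51 0 0.018 0  
51 10 0.037 0  
51 20 0.040 0  
51 30 0.024 0  
51 40 0.000 3 [ 0.25  0.69 -1.14  2.43  2.59  0.62  2.59] [ 0.26  0.7  -1.14  2.43  2.59  0.62  2.6 ]
51 50 0.000 2 [-0.65  0.33 -0.09  2.39  3.42  0.28  1.44] [-1.39  0.45  0.8   2.43  4.02  0.53  0.74]
141 0 0.000 4 [ 0.42  1.64 -1.37  1.5   0.01  1.37  0.21] [ 0.38  1.52 -1.22  1.5  -0.15  1.37  0.36]
141 10 0.000 5 [ 0.36  1.4  -1.19  1.54 -0.11  1.31  0.34] [ 0.23  1.21 -0.88  1.55 -0.41  1.35  0.61]
141 20 0.000 5 [ 0.39  1.38 -1.3   1.58  0.09  1.26  0.18] [ 0.24  1.13 -0.93  1.59 -0.3   1.26  0.52]
141 30 0.000 5 [ 0.22  1.03 -0.92  1.63 -0.22  1.18  0.46] [ 0.33  1.18 -1.17  1.63  0.03  1.18  0.24]
141 40 0.000 5 [ 0.12  0.88 -0.79  1.68 -0.26  1.11  0.49] [-0.22  0.74 -0.27  1.71 -0.63  1.22  0.81]
141 50 0.000 5 [ 0.33  1.1  -1.31  1.71  0.38  1.12 -0.07] [-0.3   0.66 -0.23  1.75 -0.56  1.11  0.74]
-39 0 0.000 3 [-2.07  1.53  1.09  1.91  0.27  0.92  2.54] [-1.51  1.03  0.23  1.87  1.04  1.53  1.89]
-39 10 0.000 2 [-0.99  0.95 -0.44  1.87  1.28  1.85  1.8 ] [-1.52  0.93  0.25  1.91  0.99  1.39  1.96]
-39 20 0.000 6 [-2.12  1.66  1.44  1.97 -0.52  0.84 -2.93] [-2.12  1.66  1.45  1.97 -0.54  0.84 -2.92]
-39 30 0.000 8 [-2.08  1.42  1.37  1.99 -0.45  0.78 -2.95] [-2.09  1.5   1.43  1.99 -0.57  0.81 -2.84]
-39 40 0.000 8 [-2.02  1.22  1.3   2.01 -0.4   0.74 -2.94] [-2.02  1.21  1.3   2.01 -0.39  0.73 -2.95]
-39 50 0.000 8 [-1.94  1.01  1.22  2.01 -0.34  0.71 -2.93] [-1.95  1.05  1.25  2.02 -0.41  0.72 -2.87]
```

```bash
cat >> ik.py <<'E'
def step(q,pos,M,lam=.05):
    f=lambda x:np.r_[x[:0],20*(K(x)[0]-pos),20*.3*(M.inv()*K(x)[1]).as_rotvec(),lam*(x-q)]
    r=least_squares(f,np.clip(q,lo+.005,hi-.005),bounds=(lo,hi)); t,m=K(r.x)
    return r.x,np.linalg.norm(t-pos),np.linalg.norm((M.inv()*m).as_rotvec())
def path(q,wps,n=8,verbose=True):
    from scipy.spatial.transform import Slerp
    p,M=K(q)
    for (P,N) in wps:
        sl=Slerp([0,1],R.concatenate([M,N]))
        w=0
        for t in np.linspace(0,1,n+1)[1:]:
            q,a,b=step(q,p+(np.array(P)-p)*t,sl(t)); w=max(w,a,b)
        p,M=np.array(P),N
        print("  q",np.round(q,2),"err %.3f"%w,"margin %.2f"%min((q-lo).min(),(hi-q).min()))
    return q
E
python3 - <<'E'
from ik import *
q=np.array(json.loads(open("log.jsonl").readlines()[3])[0])  # down pose yawed
G=np.array([.443,.358,.142]); z=lambda M:M.apply([0,0,1])
for e,ea in ((30,-8),(35,-12)):
  M0=rot(141,90);M=rot(141,e);D=G+.019*z(M)
  A=np.array([.5,.2,.45])
  w=[((.46,.28,.42),M0),(D-.12*z(M)+[0,0,.05],M),(D-.10*z(M),M),(D,M),(D+[0,0,.15],M)]
  B=np.array([.47,.25,.42])
  w+=[(B,rot(141,ea)),(B,rot(141,ea,90)),(B,rot(141,ea,178))]
  print(e);path(q,w)
E
```

```text
30
  q [-0.42  0.14 -0.27  1.58  0.04  1.43  0.19] err 0.000 margin 0.48
  q [-0.04  0.76 -0.33  1.45 -0.62  1.61  0.73] err 0.000 margin 0.31
  q [-0.05  0.81 -0.33  1.51 -0.61  1.51  0.78] err 0.000 margin 0.41
  q [-0.12  0.82 -0.37  1.66 -0.66  1.32  0.82] err 0.000 margin 0.60
  q [-0.1   0.62 -0.39  1.61 -0.7   1.5   0.67] err 0.000 margin 0.42
  q [ 0.29  0.86 -0.69  1.5  -0.91  1.92  0.55] err 0.000 margin 0.00
  q [ 0.29  0.86 -0.69  1.5  -0.91  1.92 -1.02] err 0.000 margin 0.00
  q [ 0.29  0.86 -0.69  1.5  -0.91  1.92 -2.56] err 0.000 margin 0.00
35
  q [-0.42  0.14 -0.27  1.58  0.04  1.43  0.19] err 0.000 margin 0.48
  q [-0.06  0.7  -0.32  1.47 -0.59  1.57  0.71] err 0.000 margin 0.35
  q [-0.08  0.75 -0.32  1.53 -0.58  1.46  0.76] err 0.000 margin 0.46
  q [-0.14  0.77 -0.36  1.68 -0.63  1.27  0.79] err 0.000 margin 0.65
  q [-0.13  0.58 -0.37  1.61 -0.66  1.47  0.64] err 0.000 margin 0.45
  q [ 0.3   0.9  -0.73  1.51 -0.93  1.92  0.54] err 0.000 margin 0.00
  q [ 0.3   0.9  -0.73  1.51 -0.93  1.92 -1.03] err 0.000 margin 0.00
  q [ 0.3   0.9  -0.73  1.51 -0.93  1.92 -2.56] err 0.000 margin 0.00
```

```bash
cat > rows.py <<'E'
from ik import *
from rig import bot
def cur():
    s=bot.state(); return np.array(s["tool_pos"]),R.from_rotvec(s["eef_rot"])
def rows(wps,check=True,vt=2.5,vr=6.0):
    """wps: (pos, R, grip[, n])"""
    p,M=cur(); q=np.array(bot.state()["qpos"])
    for w in wps:
        P,N,g=np.array(w[0],float),w[1],w[2]
        rv=(M.inv()*N).as_rotvec(); ang=np.degrees(np.linalg.norm(rv)); d=np.linalg.norm(P-p)*100
        n=max(1,int(np.ceil(max(d/vt,ang/vr)))) if len(w)<4 else w[3]
        dR=R.from_rotvec(rv/n); S=np.zeros((3,3));A=R.identity()
        for k in range(n): S+=A.as_matrix(); A=A*dR
        t=np.linalg.solve(S,M.inv().apply(P-p))*100
        t=np.round(t,2)+0.; r=np.round(np.degrees(rv/n),2)+0.
        m=0;dq=0
        for k in range(n):
            p=p+M.apply(t)/100; M=M*R.from_rotvec(np.radians(r)); q0=q
            q,a,b=step(q,p,M); m=max(m,a,b); dq=max(dq,np.abs(q-q0).max()*12)
        print(n,"x",json.dumps([*t.tolist(),*r.tolist(),g]).replace(" ","").replace(".0,",","),"| err %.3f rate %.1f mar %.2f"%(m,dq,min((q-lo).min(),(hi-q).min())),np.round(q,2).tolist())
E
python3 - <<'E'
from rows import *
G=np.array([.443,.358,.142]); z=lambda M:M.apply([0,0,1])
M=rot(141,28);D=G+.019*z(M)
rows([((.47,.27,.42),rot(141,80),1),(D-.12*z(M)+[0,0,.06],M,1),(D-.10*z(M),M,1),(D,M,1)])
E
```

```text
18 x [-0.04,0.13,-0.05,2.99,-1.89,-4.76,1] | err 0.000 rate 1.6 mar 0.42 [-1.0, 0.18, 0.56, 1.57, -0.26, 1.5, 0.48]
9 x [-1.2,0.56,1.57,0,5.78,0.01,1] | err 0.000 rate 1.4 mar 0.06 [-0.46, 0.78, 0.37, 1.48, -0.94, 1.86, 1.0]
3 x [-1.75,0,1.6,0.01,-0.01,0,1] | err 0.000 rate 0.4 mar 0.15 [-0.48, 0.84, 0.35, 1.53, -0.95, 1.77, 1.08]
5 x [0,0,2,0,0,0,1] | err 0.000 rate 0.4 mar 0.31 [-0.57, 0.83, 0.31, 1.69, -1.01, 1.61, 1.13]
```

```bash

python3 -m crank '[[-0.04,0.13,-0.05,2.99,-1.89,-4.76,1],[-0.04,0.13,-0.05,2.99,-1.89,-4.76,1],[-0.04,0.13,-0.05,2.99,-1.89,-4.76,1],[-0.04,0.13,-0.05,2.99,-1.89,-4.76,1],[-0.04,0.13,-0.05,2.99,-1.89,-4.76,1],[-0.04,0.13,-0.05,2.99,-1.89,-4.76,1],[-0.04,0.13,-0.05,2.99,-1.89,-4.76,1],[-0.04,0.13,-0.05,2.99,-1.89,-4.76,1],[-0.04,0.13,-0.05,2.99,-1.89,-4.76,1]]' >/dev/null
python3 -m crank '[[-0.04,0.13,-0.05,2.99,-1.89,-4.76,1],[-0.04,0.13,-0.05,2.99,-1.89,-4.76,1],[-0.04,0.13,-0.05,2.99,-1.89,-4.76,1],[-0.04,0.13,-0.05,2.99,-1.89,-4.76,1],[-0.04,0.13,-0.05,2.99,-1.89,-4.76,1],[-0.04,0.13,-0.05,2.99,-1.89,-4.76,1],[-0.04,0.13,-0.05,2.99,-1.89,-4.76,1],[-0.04,0.13,-0.05,2.99,-1.89,-4.76,1],[-0.04,0.13,-0.05,2.99,-1.89,-4.76,1],[0,0,0,0,0,0,1],[0,0,0,0,0,0,1]]' >/dev/null
python3 lg.py
python3 - <<'E'
from rows import *
G=np.array([.443,.358,.142]); z=lambda M:M.apply([0,0,1])
M=rot(141,28);D=G+.019*z(M)
rows([(D-.12*z(M)+[0,0,.06],M,1),(D-.10*z(M),M,1),(D,M,1)])
E
```

```text
8.23 [-1.086, 0.19, 0.665, 1.575, -0.269, 1.497, 0.492] [0.4716, 0.2703, 0.4199] [-0.999, -2.808, -0.085] F [0.7, -0.4, 0.5] gap 1.004 0.0
9 x [-1.18,0.56,1.57,0.01,5.81,-0.02,1] | err 0.000 rate 1.4 mar 0.04 [-0.5, 0.79, 0.43, 1.48, -0.97, 1.88, 1.03]
3 x [-1.77,-0.01,1.61,0,0,0.01,1] | err 0.000 rate 0.4 mar 0.13 [-0.52, 0.85, 0.41, 1.54, -0.98, 1.79, 1.11]
5 x [0,0,2,0,0,0,1] | err 0.000 rate 0.4 mar 0.28 [-0.61, 0.85, 0.37, 1.69, -1.04, 1.64, 1.15]
```

```bash

python3 -m crank '[[-1.18,0.56,1.57,0.01,5.81,-0.02,1],[-1.18,0.56,1.57,0.01,5.81,-0.02,1],[-1.18,0.56,1.57,0.01,5.81,-0.02,1],[-1.18,0.56,1.57,0.01,5.81,-0.02,1],[-1.18,0.56,1.57,0.01,5.81,-0.02,1],[-1.18,0.56,1.57,0.01,5.81,-0.02,1],[-1.18,0.56,1.57,0.01,5.81,-0.02,1],[-1.18,0.56,1.57,0.01,5.81,-0.02,1],[-1.18,0.56,1.57,0.01,5.81,-0.02,1],[0,0,0,0,0,0,1],[0,0,0,0,0,0,1]]' >/dev/null
python3 lg.py
python3 - <<'E'
from rows import *
G=np.array([.443,.358,.142]); z=lambda M:M.apply([0,0,1])
M=rot(141,28);D=G+.019*z(M)
rows([(D-.10*z(M),M,1),(D,M,1)])
from h import *
snap("wrist","w3"); find("wrist","tin",.165)
E
```

```text
9.15 [-0.5, 0.788, 0.428, 1.482, -0.962, 1.882, 1.026] [0.5106, 0.3011, 0.2476] [-0.696, -1.963, -0.414] F [0.8, 0.3, 0.7] gap 1.0 0.0
3 x [-1.73,0.06,1.55,-0.07,-0.06,-0.06,1] | err 0.000 rate 0.4 mar 0.13 [-0.51, 0.85, 0.41, 1.54, -0.98, 1.79, 1.1]
4 x [0,0,2.5,0,0,0,1] | err 0.000 rate 0.5 mar 0.28 [-0.61, 0.84, 0.37, 1.69, -1.04, 1.64, 1.15]
wrist tin 0.92 [222.3 334.9] 2112 (np.int64(162), np.int64(258), np.int64(256), np.int64(365)) [0.488 0.223 0.165]
wrist tin 0.71 [472.9 232. ] 5196 (np.int64(430), np.int64(510), np.int64(181), np.int64(283)) [0.556 0.47  0.165]
wrist tin 0.56 [319.4 238.5] 4688 (np.int64(295), np.int64(347), np.int64(188), np.int64(287)) [0.46  0.344 0.165]
```

View pics/w3.png

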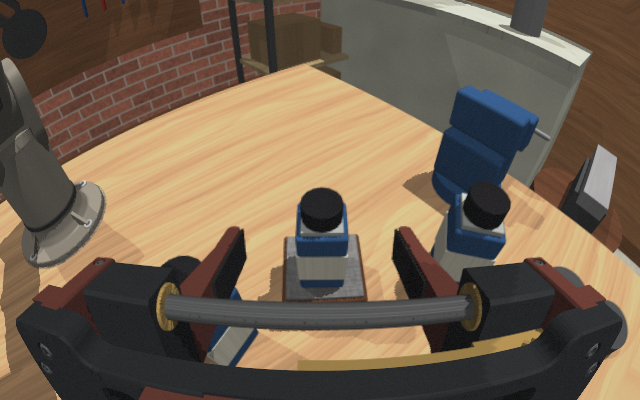

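The wrist view has the target tin at (322,240), square to the gripper and centred between the fingers. The near look-alike sits below the left finger. Closing in.

```bash

python3 -m crank '[[-1.73,0.06,1.55,-0.07,-0.06,-0.06,1],[-1.73,0.06,1.55,-0.07,-0.06,-0.06,1],[-1.73,0.06,1.55,-0.07,-0.06,-0.06,1],[0,0,0,0,0,0,1]]' >/dev/null
python3 lg.py
python3 -m crank '[[0,0,2,0,0,0,1],[0,0,2,0,0,0,1],[0,0,2,0,0,0,1],[0,0,2,0,0,0,1],[0,0,2,0,0,0,1],[0,0,0,0,0,0,1]]' >/dev/null
python3 lg.py
python3 - <<'E'
from h import *
p=np.array([[.443,.358,.19],[.42,.214,.163]]);print(proj("wrist",p)); snap("wrist","w4"); find("wrist","tin",.19)
E
```

```text
9.58 [-0.517, 0.849, 0.407, 1.537, -0.977, 1.789, 1.107] [0.4968, 0.3161, 0.1815] [-0.688, -1.97, -0.42] F [-0.3, 0.1, -0.3] gap 1.0 0.0
10.08 [-0.616, 0.837, 0.365, 1.691, -1.04, 1.641, 1.153] [0.4274, 0.3733, 0.1372] [-0.683, -1.97, -0.423] F [-0.3, 0.4, 0.4] gap 0.994 0.0
[[315.62738977 208.46044003]
 [ 49.4527031  351.32185128]]
wrist tin 0.82 [ 30.1 376.1] 1365 (np.int64(14), np.int64(59), np.int64(337), np.int64(399)) [0.448 0.218 0.19 ]
wrist tin 0.71 [561.4 232.1] 8131 (np.int64(482), np.int64(611), np.int64(177), np.int64(285)) [0.532 0.437 0.19 ]
wrist tin 0.62 [313.6 256.8] 13841 (np.int64(258), np.int64(370), np.int64(179), np.int64(353)) [0.464 0.341 0.19 ]
```

```bash

python3 -m crank '[[0,0,0,0,0,0,-1],[0,0,0,0,0,0,-1],[0,0,0,0,0,0,-1],[0,0,0,0,0,0,-1],[0,0,0,0,0,0,-1],[0,0,0,0,0,0,-1],[0,0,0,0,0,0,-1],[0,0,0,0,0,0,-1]]' >/dev/null
python3 lg.py
python3 -m crank '[[0.9,0,-0.47,0,0,0,-1],[1.77,0,-0.94,0,0,0,-1],[1.77,0,-0.94,0,0,0,-1],[1.77,0,-0.94,0,0,0,-1],[1.77,0,-0.94,0,0,0,-1],[1.77,0,-0.94,0,0,0,-1],[1.77,0,-0.94,0,0,0,-1],[0,0,0,0,0,0,-1]]' >/dev/null
python3 lg.py
python3 - <<'E'
from rows import *
p,M=cur()
for B,az,ea in [((.5,.25,.42),141,-5),((.5,.25,.42),110,-5),((.42,.4,.42),110,-5),((.42,.4,.42),90,-5),((.45,.4,.42),70,-5)]:
    print(B,az); rows([(B,rot(az,ea),-1),(B,rot(az,ea,90),-1),(B,rot(az,ea,178),-1)])
E
```

```text
10.85 [-0.611, 0.842, 0.367, 1.69, -1.039, 1.641, 1.154] [0.4296, 0.3703, 0.1348] [-0.689, -1.968, -0.423] F [0.6, -2.1, 1.5] gap 0.573 29.888023138046265
11.52 [-0.637, 0.659, 0.406, 1.655, -1.009, 1.76, 0.984] [0.4304, 0.3702, 0.2689] [-0.687, -1.972, -0.428] F [0.3, -0.2, -2.9] gap 0.569 29.883737862110138
(0.5, 0.25, 0.42) 141
9 x [1.32,-0.54,-1.82,0,3.67,0.08,-1] | err 0.000 rate 2.2 mar 0.00 [0.29, 0.89, -0.73, 1.4, -0.86, 1.92, 0.48]
15 x [0,0,0,0,0,6,-1] | err 0.000 rate 1.3 mar 0.00 [0.29, 0.89, -0.73, 1.4, -0.86, 1.92, -1.09]
15 x [0,0,0,0,0,5.86,-1] | err 0.000 rate 1.2 mar 0.00 [0.29, 0.89, -0.73, 1.4, -0.86, 1.92, -2.62]
(0.5, 0.25, 0.42) 110
9 x [1.3,-0.1,-1.92,-3.42,3.56,0.77,-1] | err 0.000 rate 1.8 mar 0.00 [-0.02, 0.58, 0.02, 1.83, -1.37, 1.88, 0.85]
16 x [0,0,0,0,0,5.63,-1] | err 0.000 rate 1.2 mar 0.00 [-0.01, 0.58, 0.02, 1.83, -1.37, 1.88, -0.72]
15 x [0,0,0,0,0,5.86,-1] | err 0.000 rate 1.2 mar 0.00 [-0.01, 0.58, 0.02, 1.83, -1.37, 1.88, -2.25]
(0.42, 0.4, 0.42) 110
8 x [1.95,0.24,-0.07,-3.85,4.01,0.87,-1] | err 0.000 rate 4.3 mar 0.00 [0.3, 0.6, -0.74, 1.97, -1
[... 191 characters left out ...]
 -1.37, 1.34, -2.27]
(0.42, 0.4, 0.42) 90
11 x [1.42,0.18,-0.02,-4.61,2.77,1,-1] | err 0.065 rate 4.9 mar 0.00 [0.77, 0.89, -1.41, 2.15, -1.37, 0.69, 0.92]
16 x [0,0,0,0,0,5.63,-1] | err 0.065 rate 1.2 mar 0.00 [0.77, 0.89, -1.41, 2.15, -1.37, 0.69, -0.65]
15 x [0,0,0,0,-0.01,5.86,-1] | err 0.064 rate 1.2 mar 0.00 [0.77, 0.89, -1.41, 2.15, -1.37, 0.69, -2.18]
(0.45, 0.4, 0.42) 70
13 x [1.17,0.38,-0.08,-5.42,2.17,1.15,-1] | err 0.300 rate 5.4 mar 0.00 [0.82, 0.84, -1.41, 2.11, -1.37, 0.61, 0.88]
16 x [0,0,0,0,0,5.63,-1] | err 0.300 rate 1.2 mar 0.00 [0.82, 0.84, -1.41, 2.11, -1.37, 0.61, -0.7]
15 x [0,0,0,0,0,5.86,-1] | err 0.300 rate 1.2 mar 0.00 [0.82, 0.84, -1.41, 2.11, -1.37, 0.61, -2.23]
```

```bash
python3 - <<'E'
from rows import *
import io,contextlib
res=[]
q=np.array(bot.state()["qpos"])
from scipy.spatial.transform import Slerp
p0,M0=cur()
for az in (155,141,125,110):
  for ea in (0,-4):
    for x in (.4,.5,.6):
      for y in (.2,.3,.4):
        for h in (.35,.45,.55):
          P=np.array([x,y,h]);N=rot(az,ea);sl=Slerp([0,1],R.concatenate([M0,N]));qq=q;w=0;mm=9;rt=0
          for t in np.linspace(0,1,9)[1:]:
              qn,a,b=step(qq,p0+(P-p0)*t,sl(t)); rt=max(rt,np.abs(qn-qq).max());qq=qn;w=max(w,a,b);mm=min(mm,(qq-lo)[:6].min(),(hi-qq)[:6].min())
          if w<.005 and qq[6]<2 and qq[6]-3.1>-2.9: res.append((mm,-rt,az,ea,x,y,h,np.round(qq,2).tolist()))
res.sort(reverse=True)
for r in res[:6]: print(r)
E
```

```text
(np.float64(1.6375789613221059e-12), np.float64(-0.08949046303528099), 141, 0, 0.4, 0.4, 0.35, [-0.37, 0.72, -0.0, 1.66, -1.18, 1.92, 0.88])
(np.float64(1.3566925360919413e-12), np.float64(-0.11552958566746256), 110, 0, 0.4, 0.2, 0.35, [-0.12, 0.55, 0.28, 2.07, -1.22, 1.92, 1.13])
(np.float64(5.946354519892338e-13), np.float64(-0.09973042526486056), 125, -4, 0.5, 0.3, 0.35, [-0.1, 0.76, -0.04, 1.64, -1.23, 1.92, 0.87])
(np.float64(3.113065361048939e-13), np.float64(-0.13324532025101612), 141, -4, 0.4, 0.3, 0.35, [-0.05, 0.75, -0.26, 1.7, -1.0, 1.92, 0.88])
(np.float64(5.706546346573305e-14), np.float64(-0.34952276973521446), 110, -4, 0.4, 0.4, 0.35, [0.23, 0.67, -0.65, 2.04, -1.37, 1.32, 0.99])
(np.float64(2.8199664825478976e-14), np.float64(-0.28465371211932955), 125, 0, 0.4, 0.4, 0.45, [-0.32, 0.48, 0.02, 1.82, -1.37, 1.8, 0.76])
```

```bash
python3 - <<'E'
from rows import *
for B,ea in (((.4,.4,.36),-3),((.4,.35,.36),-4)):
  rows([(B,rot(141,ea),-1),(B,rot(141,ea,90),-1),(B,rot(141,ea,180),-1)],vr=5)
E
```

```text
7 x [1.43,0.07,0.26,0,4.44,0.1,-1] | err 0.000 rate 1.4 mar 0.00 [-0.32, 0.74, -0.08, 1.65, -1.18, 1.92, 0.86]
18 x [0,0,0,0,0,5,-1] | err 0.000 rate 1.0 mar 0.00 [-0.32, 0.74, -0.08, 1.65, -1.18, 1.92, -0.71]
18 x [0,0,0,0,0,5,-1] | err 0.000 rate 1.0 mar 0.00 [-0.32, 0.74, -0.08, 1.65, -1.18, 1.92, -2.28]
7 x [1.32,-0.49,-0.17,0,4.58,0.1,-1] | err 0.000 rate 1.7 mar 0.00 [-0.17, 0.73, -0.18, 1.68, -1.1, 1.92, 0.87]
18 x [0,0,0,0,0,5,-1] | err 0.000 rate 1.0 mar 0.00 [-0.17, 0.73, -0.18, 1.68, -1.1, 1.92, -0.7]
18 x [0,0,0,0,0,5,-1] | err 0.000 rate 1.0 mar 0.00 [-0.17, 0.73, -0.18, 1.68, -1.1, 1.92, -2.28]
```

```bash

python3 -m crank '[[1.43,0.07,0.26,0,4.44,0.1,-1],[1.43,0.07,0.26,0,4.44,0.1,-1],[1.43,0.07,0.26,0,4.44,0.1,-1],[1.43,0.07,0.26,0,4.44,0.1,-1],[1.43,0.07,0.26,0,4.44,0.1,-1],[1.43,0.07,0.26,0,4.44,0.1,-1],[1.43,0.07,0.26,0,4.44,0.1,-1],[0,0,0,0,0,0,-1],[0,0,0,0,0,0,-1]]'>/dev/null;python3 lg.py
python3 -m crank '[[0,0,0,0,0,6,-1],[0,0,0,0,0,6,-1],[0,0,0,0,0,6,-1],[0,0,0,0,0,6,-1],[0,0,0,0,0,6,-1],[0,0,0,0,0,6,-1],[0,0,0,0,0,6,-1],[0,0,0,0,0,6,-1],[0,0,0,0,0,6,-1],[0,0,0,0,0,6,-1],[0,0,0,0,0,0,-1]]'>/dev/null;python3 lg.py
python3 -m crank '[[0,0,0,0,0,6,-1],[0,0,0,0,0,6,-1],[0,0,0,0,0,6,-1],[0,0,0,0,0,6,-1],[0,0,0,0,0,6,-1],[0,0,0,0,0,6,-1],[0,0,0,0,0,6,-1],[0,0,0,0,0,6,-1],[0,0,0,0,0,6,-1],[0,0,0,0,0,6,-1]]'>/dev/null
python3 -m crank '[[0,0,0,0,0,6,-1],[0,0,0,0,0,6,-1],[0,0,0,0,0,6,-1],[0,0,0,0,0,6,-1],[0,0,0,0,0,6,-1],[0,0,0,0,0,6,-1],[0,0,0,0,0,6,-1],[0,0,0,0,0,6,-1],[0,0,0,0,0,6,-1],[0,0,0,0,0,6,-1],[0,0,0,0,0,0,-1]]'>/dev/null;python3 lg.py
python3 -m crank '[[0,0,0,0,0,0,-1],[0,0,0,0,0,0,-1],[0,0,0,0,0,0,-1],[0,0,0,0,0,0,-1],[0,0,0,0,0,0,-1],[0,0,0,0,0,0,-1]]'>/dev/null
python3 - <<'E'
from h import *
s=bot.state(); z=R.from_rotvec(s["eef_rot"]).apply([0,0,1]); print("elev",np.degrees(np.arcsin(z[2])))
i=snap("side","s5"); cv2.imwrite("pics/s5c.png",cv2.resize(i[40:240,170:370,::-1],None,fx=2.5,fy=2.5))
E
```

```text
12.27 [-0.293, 0.744, -0.111, 1.657, -1.17, 1.902, 0.853] [0.3996, 0.3997, 0.3549] [-0.52, -1.45, -0.539] F [0.3, 0.6, -4.7] gap 0.569 29.883654713630676
13.18 [-0.302, 0.741, -0.099, 1.656, -1.173, 1.906, -0.196] [0.3992, 0.4005, 0.3554] [-1.166, -0.986, 0.301] F [-0.8, 0.2, -2.9] gap 0.572 29.874012172222137
14.93 [-0.306, 0.741, -0.094, 1.657, -1.175, 1.909, -2.285] [0.3992, 0.4004, 0.3557] [-1.774, 0.634, 1.874] F [-0.6, 0.8, -3.5] gap 0.569 29.891982972621918
elev 3.1584050288688523
```

View pics/s5c.png

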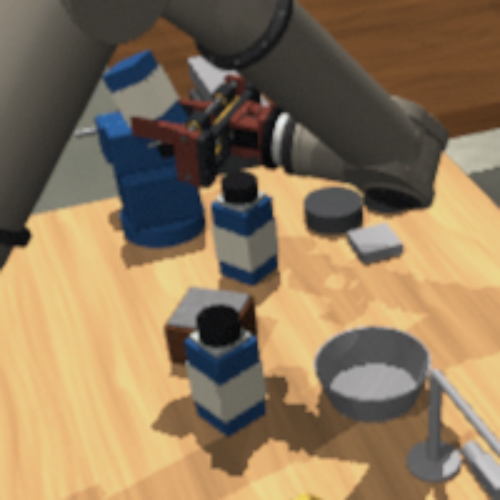

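The side crop shows the tin held upside down at (140,80), so the flip is done. Now rolling back and returning it.

```bash

python3 -m crank '[[0,0,0,0,0,-6,-1],[0,0,0,0,0,-6,-1],[0,0,0,0,0,-6,-1],[0,0,0,0,0,-6,-1],[0,0,0,0,0,-6,-1],[0,0,0,0,0,-6,-1],[0,0,0,0,0,-6,-1],[0,0,0,0,0,-6,-1],[0,0,0,0,0,-6,-1],[0,0,0,0,0,-6,-1]]'>/dev/null
python3 -m crank '[[0,0,0,0,0,-6,-1],[0,0,0,0,0,-6,-1],[0,0,0,0,0,-6,-1],[0,0,0,0,0,-6,-1],[0,0,0,0,0,-6,-1],[0,0,0,0,0,-6,-1],[0,0,0,0,0,-6,-1],[0,0,0,0,0,-6,-1],[0,0,0,0,0,-6,-1],[0,0,0,0,0,-6,-1]]'>/dev/null
python3 -m crank '[[0,0,0,0,0,-6,-1],[0,0,0,0,0,-6,-1],[0,0,0,0,0,-6,-1],[0,0,0,0,0,-6,-1],[0,0,0,0,0,-6,-1],[0,0,0,0,0,-6,-1],[0,0,0,0,0,-6,-1],[0,0,0,0,0,-6,-1],[0,0,0,0,0,-6,-1],[0,0,0,0,0,-6,-1],[0,0,0,0,0,0,-1]]'>/dev/null;python3 lg.py
python3 - <<'E'
from rows import *
M=R.from_rotvec([-.689,-1.968,-.423]);P=np.array([.4296,.3703,.1348])
rows([(P+[0,0,.12],M,-1),(P+[0,0,.015],M,-1),(P+[0,0,.001],M,-1,3)],vr=5)
E
```

```text
18.07 [0.043, 0.828, -0.617, 1.629, -0.973, 1.669, 0.69] [0.3995, 0.3998, 0.3562] [-0.516, -1.451, -0.542] F [0.2, -0.3, -2.7] gap 0.568 29.88273024559021
7 x [-1.55,-0.06,-0.34,0.02,-4.44,-0.07,-1] | err 0.000 rate 0.5 mar 0.46 [-0.04, 0.69, -0.48, 1.61, -0.67, 1.46, 0.68]
5 x [-1.85,-0.01,0.98,-0.01,0,0,-1] | err 0.000 rate 0.3 mar 0.58 [-0.05, 0.83, -0.45, 1.64, -0.63, 1.34, 0.78]
3 x [-0.42,-0.01,0.23,0,0.01,0,-1] | err 0.000 rate 0.1 mar 0.60 [-0.06, 0.85, -0.45, 1.65, -0.63, 1.32, 0.8]
```

```bash

python3 -m crank '[[-1.55,-0.06,-0.34,0.02,-4.44,-0.07,-1],[-1.55,-0.06,-0.34,0.02,-4.44,-0.07,-1],[-1.55,-0.06,-0.34,0.02,-4.44,-0.07,-1],[-1.55,-0.06,-0.34,0.02,-4.44,-0.07,-1],[-1.55,-0.06,-0.34,0.02,-4.44,-0.07,-1],[-1.55,-0.06,-0.34,0.02,-4.44,-0.07,-1],[-1.55,-0.06,-0.34,0.02,-4.44,-0.07,-1],[0,0,0,0,0,0,-1]]'>/dev/null
python3 -m crank '[[-1.85,-0.01,0.98,0,0,0,-1],[-1.85,-0.01,0.98,0,0,0,-1],[-1.85,-0.01,0.98,0,0,0,-1],[-1.85,-0.01,0.98,0,0,0,-1],[-1.85,-0.01,0.98,0,0,0,-1],[0,0,0,0,0,0,-1],[0,0,0,0,0,0,-1]]'>/dev/null;python3 lg.py
python3 - <<'E'
from rows import *
M=R.from_rotvec([-.689,-1.968,-.423]);P=np.array([.4296,.3703,.1348])
rows([(P+[0,0,.001],M,-1,4)],vr=5)
E
```

```text
19.32 [-0.056, 0.83, -0.453, 1.644, -0.633, 1.343, 0.778] [0.4283, 0.3702, 0.1502] [-0.692, -1.962, -0.416] F [0.9, -0.1, -2.6] gap 0.569 29.883462488651276
4 x [-0.33,0.02,0.15,-0.06,-0.05,-0.09,-1] | err 0.000 rate 0.1 mar 0.60 [-0.06, 0.85, -0.45, 1.65, -0.63, 1.32, 0.8]
```

```bash

python3 -m crank '[[-0.33,0.02,0.15,-0.06,-0.05,-0.09,-1],[-0.33,0.02,0.15,-0.06,-0.05,-0.09,-1],[-0.33,0.02,0.15,-0.06,-0.05,-0.09,-1],[-0.33,0.02,0.15,-0.06,-0.05,-0.09,-1],[0,0,0,0,0,0,-1],[0,0,0,0,0,0,-1]]'>/dev/null;python3 lg.py
python3 - <<'E'
from h import *
i=snap("scene","s6"); cv2.imwrite("pics/s6c.png",cv2.resize(i[90:210,250:410,::-1],None,fx=4,fy=4))
E
```

```text
19.82 [-0.057, 0.847, -0.45, 1.645, -0.627, 1.321, 0.799] [0.4302, 0.3703, 0.1359] [-0.688, -1.973, -0.425] F [0.5, -0.6, -2.9] gap 0.569 29.88382637500763
```

View pics/s6c.png

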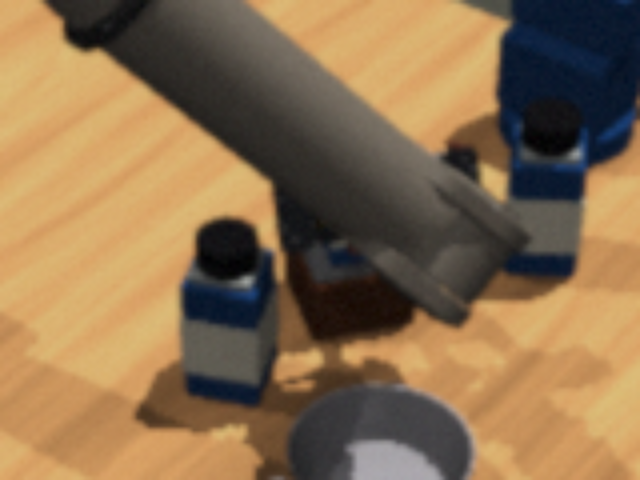

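The tin is just above the felt but not yet touching, and the arm hides most of it. Lowering by touch.

```bash

python3 -m crank '[[-0.09,0,0.05,0,0,0,-1],[0,0,0,0,0,0,-1],[0,0,0,0,0,0,-1]]'|grep -E "pos|force"; 
python3 -m crank '[[-0.09,0,0.05,0,0,0,-1],[0,0,0,0,0,0,-1],[0,0,0,0,0,0,-1]]'|grep -E "pos|force"; 
python3 -m crank '[[-0.09,0,0.05,0,0,0,-1],[0,0,0,0,0,0,-1],[0,0,0,0,0,0,-1]]'|grep -E "pos|force"
```

```text
tool_pos: [0.4302, 0.3704, 0.1349]
ft_force: [0.4, 0.4, -3.4]
finger_force: 29.9
tool_pos: [0.4303, 0.3704, 0.1347]
ft_force: [1.0, -3.9, 4.1]
finger_force: 29.9
tool_pos: [0.4303, 0.3704, 0.1346]
ft_force: [0.6, -6.8, 8.7]
finger_force: 29.9
```

```bash

python3 -m crank '[[0.09,0,-0.05,0,0,0,-1],[0,0,0,0,0,0,0.6],[0,0,0,0,0,0,0.8],[0,0,0,0,0,0,1],[0,0,0,0,0,0,1],[0,0,0,0,0,0,1],[0,0,0,0,0,0,1],[0,0,0,0,0,0,1]]'|grep -E "pos|force|gap"
python3 -m crank '[[0,0,-2,0,0,0,1],[0,0,-2,0,0,0,1],[0,0,-2,0,0,0,1],[0,0,-2,0,0,0,1],[0,0,-2,0,0,0,1],[1.77,0,-1.5,0,0,0,1],[1.77,0,-1.5,0,0,0,1],[1.77,0,-1.5,0,0,0,1],[1.77,0,-1.5,0,0,0,1],[1.77,0,-1.5,0,0,0,1],[0,0,0,0,0,0,1]]'>/dev/null; python3 lg.py
python3 - <<'E'
from h import *
for n in ("wrist","side","scene"): i=snap(n,n+"7"); 
w=cv2.imread("pics/wrist7.png")[150:390,200:520];s=cv2.imread("pics/side7.png")[95:215,190:350]
cv2.imwrite("pics/c7.png",cv2.resize(np.hstack([w,cv2.resize(s,None,fx=2,fy=2)]),(800,300)))
for n in ("wrist","side","scene"):
   find(n,"tin",.165)
for n in ("wrist","side","scene"):
   find(n,"bowl",.03);find(n,"cup",.04)
E
```

```text
tool_pos: [0.4301, 0.3705, 0.1337]
ft_force: [-0.3, -0.7, -0.9]
finger_gap: 0.996
finger_force: 0.0
22.2 [0.025, 0.736, -0.42, 1.39, -0.615, 1.677, 0.654] [0.519, 0.2988, 0.2987] [-0.687, -1.978, -0.431] F [0.1, 0.3, 1.0] gap 1.002 0.0
wrist tin 0.94 [315.4 259.3] 3448 (np.int64(294), np.int64(339), np.int64(216), np.int64(299)) [0.46  0.34  0.165]
wrist tin 0.76 [232.3 342.9] 1612 (np.int64(178), np.int64(257), np.int64(274), np.int64(366)) [0.487 0.222 0.165]
wrist tin 0.66 [456.9 243.3] 3055 (np.int64(424), np.int64(486), np.int64(206), np.int64(283)) [0.55  0.479 0.165]
side tin 0.93 [265.9 130.7] 757 (np.int64(254), np.int64(279), np.int64(109), np.int64(153)) [0.502 0.395 0.165]
side tin 0.7 [250.9 148.4] 477 (np.int64(244), np.int64(262), np.int64(133), np.int64(164)) [0.425 0.312 0.165]
scene tin 0.83 [392.8 148.1] 295 (np.int64(376), np.int64(396), np.int64(114), np.int64(158)) [0.65  0.395 0.165]
scene tin 0.82 [342.  142.9] 343 (np.int64(330), np.int64(346), np.int64(132), np.int64(155)) [0.497 0.312 0.165]
scene tin 0.81 [308.1 167.7] 983 (np.int64(296), np.int64(320), np.int64(144), np.int64(190)) [0.487 0.14  0.165]
side bowl 0.61 [318.4 188. ] 1443 (np.int64(296), np.int64(342), np.int64(171), np.int64(210)) [0.61  0.186 0.03 ]
side cup 0.69 [289.1 246. ] 253 (np.int64(282), np.int64(302), np.int64(238), np.int64(260)) [ 0.428 -0.032  0.04 ]
side cup 0.61 [347.9 334.1] 748 (np.int64(332), np.int64(358), np.int64(317), np.int64(354)) [ 0.464 -0.352  0.04 ]
scene bowl 0.7 [346.  202.1] 1486 (np.int64(322), np.int64(368), np.int64(186), np.int64(225)) [0.601 0.199 0.03 ]
scene cup 0.64 [193.  283.5] 578 (np.int64(182), np.int64(206), np.int64(269), np.int64(298)) [ 0.453 -0.354  0.04 ]
```

View pics/c7.png

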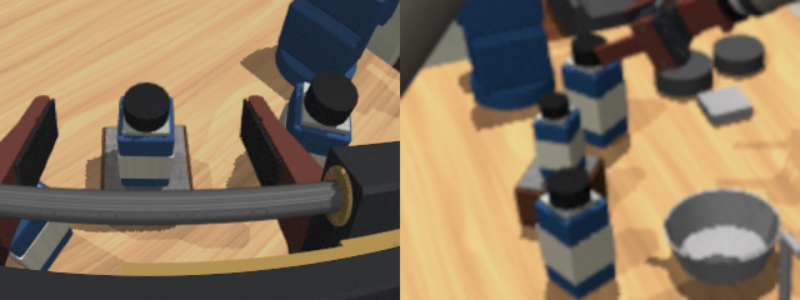

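The tin stands upright on the felt (crop 148,130 wrist part; 555,140 side part). Next is the cup: I'll plan a side grasp and a pour.

```bash
python3 - <<'E'
from rows import *
from h import onz,snap,find
from scipy.spatial.transform import Slerp
print("horn",np.round(onz("scene",(128,272),.1),3),np.round(onz("side",(312,390),.1),3))
import cv2
q0=np.array(bot.state()["qpos"]);p0,M0=cur()
def go(q,p,M,P,N,n=8):
    sl=Slerp([0,1],R.concatenate([M,N]));w=0;rt=0
    for t in np.linspace(0,1,n+1)[1:]:
        qn,a,b=step(q,p+(P-p)*t,sl(t));rt=max(rt,np.abs(qn-q).max());q=qn;w=max(w,a,b)
    return q,w,rt
q1,w,_=go(q0,p0,M0,np.array([.5,0,.42]),rot(90,85)); print(q1.round(2),w)
z=lambda M:M.apply([0,0,1])
C=np.array([.462,-.352,.052])
for az in (50,20,-10,-70,-90,-110,-130):
  for e in (30,40):
    M=rot(az,e);D=C+.019*z(M)
    a0=rot(90,85)
    Pm=np.array([.47,-.15,.42])
    # best of two roll variants via several starting yaw of the down pose
    qq,wa,_=go(q1,np.array([.5,0,.42]),a0,Pm,rot(az,80),16)
    qq,w,rt=go(qq,Pm,rot(az,80),D+[0,0,.12]-.05*z(M),M)
    qq,w2,rt2=go(qq,D+[0,0,.12]-.05*z(M),M,D,M)
    print(az,e,"%.3f %.3f %.3f"%(wa,w,w2),qq.round(2).tolist(),"mar %.2f"%min((qq-lo).min(),(hi-qq).min()))
E
```

```text
horn [ 0.319 -0.463  0.1  ] [ 0.329 -0.466  0.1  ]
[ 0.09  0.06 -0.16  1.66 -0.08  1.41 -0.06] 1.6940482138256318e-05
50 30 0.000 0.000 0.000 [0.95, 0.88, 0.07, 1.8, -1.1, 1.27, 1.13] mar 0.27
50 40 0.000 0.000 0.000 [0.9, 0.79, 0.07, 1.84, -1.04, 1.12, 1.04] mar 0.33
20 30 0.000 0.000 0.000 [1.52, 0.88, -0.63, 2.1, -1.37, 0.58, 1.2] mar 0.00
20 40 0.000 0.000 0.000 [1.32, 0.73, -0.46, 2.11, -1.37, 0.56, 1.05] mar 0.00
-10 30 0.000 0.180 0.290 [-0.76, -0.26, 1.46, 2.44, -1.05, 0.17, 0.03] mar 0.00
-10 40 0.000 0.063 0.224 [1.57, 0.74, -0.82, 2.16, -1.37, 0.17, 0.69] mar 0.00
-70 30 0.000 0.288 0.428 [1.95, -0.14, -1.41, 2.42, 0.85, 0.17, -2.96] mar 0.00
-70 40 0.000 0.064 0.226 [-0.63, 0.96, 1.01, 2.2, 0.15, 0.17, -2.96] mar 0.00
-90 30 0.036 0.037 0.001 [-0.8, 1.42, 1.17, 2.23, -0.87, 0.17, -2.46] mar 0.00
-90 40 0.036 0.033 0.001 [-0.7, 1.2, 1.12, 2.23, -0.82, 0.17, -2.35] mar 0.00
-110 30 0.000 0.000 0.000 [0.12, 0.83, -0.08, 1.96, 1.15, 1.23, 1.92] mar 0.48
-110 40 0.000 0.000 0.000 [0.18, 0.74, -0.09, 1.98, 1.09, 1.08, 2.02] mar 0.46
-130 30 0.000 0.000 0.000 [0.16, 0.9, -0.05, 1.74, 0.87, 1.39, 1.98] mar 0.53
-130 40 0.000 0.000 0.000 [0.21, 0.81, -0.07, 1.78, 0.82, 1.25, 2.04] mar 0.66
```

```bash
python3 - <<'E'
from rows import *
rows([((.5,.1,.42),rot(115,80),1),((.48,-.05,.42),rot(0,80),1),((.48,-.17,.42),rot(-110,80),1)],vr=7)
E
```

```text
10 x [-0.38,-1.49,-1.91,-1.55,-5.11,2.23,1] | err 0.000 rate 0.8 mar 0.46 [0.01, 0.12, -0.24, 1.61, -0.14, 1.45, 0.22]
17 x [-0.97,0.39,-0.17,-1.17,0,6.66,1] | err 0.000 rate 1.5 mar 0.26 [0.09, -0.08, -0.11, 1.81, -0.01, 1.23, -1.59]
16 x [0.67,0.55,0.12,-1.19,0,6.77,1] | err 0.047 rate 10.0 mar 0.00 [-0.97, 0.34, 1.46, 1.67, -0.18, 1.46, -2.96]
```

```bash
python3 - <<'E'
from rows import *
rows([((.5,.1,.42),rot(115,80),1),((.48,-.05,.42),rot(180,80),1),((.48,-.17,.42),rot(-110,80),1)],vr=7)
E
```

```text
10 x [-0.38,-1.49,-1.91,-1.55,-5.11,2.23,1] | err 0.000 rate 0.8 mar 0.46 [0.01, 0.12, -0.24, 1.61, -0.14, 1.45, 0.22]
10 x [-0.74,-1.41,-0.13,1.13,0,-6.4,1] | err 0.000 rate 1.6 mar 0.33 [0.17, 0.14, -0.22, 1.59, 0.02, 1.59, 1.52]
11 x [0.6,-0.99,0.1,1.1,0,-6.27,1] | err 0.000 rate 1.5 mar 0.11 [0.31, 0.09, -0.22, 1.64, 0.19, 1.46, 2.85]
```

```bash

python3 -m crank '[[-0.38,-1.49,-1.91,-1.55,-5.11,2.23,1],[-0.38,-1.49,-1.91,-1.55,-5.11,2.23,1],[-0.38,-1.49,-1.91,-1.55,-5.11,2.23,1],[-0.38,-1.49,-1.91,-1.55,-5.11,2.23,1],[-0.38,-1.49,-1.91,-1.55,-5.11,2.23,1],[-0.38,-1.49,-1.91,-1.55,-5.11,2.23,1],[-0.38,-1.49,-1.91,-1.55,-5.11,2.23,1],[-0.38,-1.49,-1.91,-1.55,-5.11,2.23,1],[-0.38,-1.49,-1.91,-1.55,-5.11,2.23,1],[-0.38,-1.49,-1.91,-1.55,-5.11,2.23,1]]'>/dev/null
python3 -m crank '[[-0.74,-1.41,-0.13,1.13,0,-6.4,1],[-0.74,-1.41,-0.13,1.13,0,-6.4,1],[-0.74,-1.41,-0.13,1.13,0,-6.4,1],[-0.74,-1.41,-0.13,1.13,0,-6.4,1],[-0.74,-1.41,-0.13,1.13,0,-6.4,1],[-0.74,-1.41,-0.13,1.13,0,-6.4,1],[-0.74,-1.41,-0.13,1.13,0,-6.4,1],[-0.74,-1.41,-0.13,1.13,0,-6.4,1],[-0.74,-1.41,-0.13,1.13,0,-6.4,1],[-0.74,-1.41,-0.13,1.13,0,-6.4,1]]'>/dev/null
python3 -m crank '[[0.6,-0.99,0.1,1.1,0,-6.27,1],[0.6,-0.99,0.1,1.1,0,-6.27,1],[0.6,-0.99,0.1,1.1,0,-6.27,1],[0.6,-0.99,0.1,1.1,0,-6.27,1],[0.6,-0.99,0.1,1.1,0,-6.27,1],[0.6,-0.99,0.1,1.1,0,-6.27,1],[0.6,-0.99,0.1,1.1,0,-6.27,1],[0.6,-0.99,0.1,1.1,0,-6.27,1],[0.6,-0.99,0.1,1.1,0,-6.27,1],[0.6,-0.99,0.1,1.1,0,-6.27,1],[0.6,-0.99,0.1,1.1,0,-6.27,1],[0,0,0,0,0,0,1]]'>/dev/null
python3 lg.py
python3 - <<'E'
from h import *
for n in ("wrist","side","scene"): snap(n,n+"8")
for n in ("wrist","side","scene"):
   find(n,"cup",.04);find(n,"mat",.004);find(n,"slug1",.015)
   find(n,"bowl",.055)
   for r in bot.regions_of(n,"bowl")[:1]:
       c,a,g=cv2.fitEllipse(cv2.findContours(r["region"].astype(np.uint8),0,1)[0][0]); print("ell",c,a)
w=cv2.imread("pics/wrist8.png")
E
```

```text
25.47 [0.298, 0.091, -0.206, 1.64, 0.189, 1.458, 2.861] [0.4802, -0.1717, 0.4207] [1.72, -2.452, 0.15] F [-0.6, -1.0, -0.6] gap 0.998 0.0
wrist cup 0.82 [292.8  78.9] 801 (np.int64(276), np.int64(312), np.int64(65), np.int64(102)) [ 0.459 -0.366  0.04 ]
wrist mat 0.97 [302.6 101.3] 1346 (np.int64(269), np.int64(325), np.int64(62), np.int64(117)) [ 0.456 -0.327  0.004]
wrist slug1 0.54 [293.8  84.9] 26 (np.int64(288), np.int64(292), np.int64(83), np.int64(88)) [ 0.461 -0.361  0.015]
wrist slug1 0.39 [286.9  92.5] 38 (np.int64(288), np.int64(293), np.int64(91), np.int64(97)) [ 0.478 -0.351  0.015]
wrist bowl 0.83 [311.1 348.7] 1973 (np.int64(280), np.int64(355), np.int64(330), np.int64(369)) [0.611 0.141 0.055]
ell (315.3346252441406, 348.262451171875) (36.73319625854492, 79.97867584228516)
side cup 0.92 [346.2 334.8] 713 (np.int64(332), np.int64(357), np.int64(318), np.int64(353)) [ 0.459 -0.352  0.04 ]
side mat 0.88 [344.6 357.1] 904 (np.int64(322), np.int64(367), np.int64(332), np.int64(368)) [ 0.441 -0.384  0.004]
side slug1 0.58 [345.8 334.8] 832 (np.int64(331), np.int64(358), np.
[... 679 characters left out ...]
np.int64(299)) [ 0.458 -0.353  0.04 ]
scene cup 0.53 [236.2 328.3] 483 (np.int64(220), np.int64(247), np.int64(308), np.int64(335)) [ 0.658 -0.382  0.04 ]
scene mat 0.94 [198.  296.6] 552 (np.int64(178), np.int64(214), np.int64(279), np.int64(309)) [ 0.475 -0.363  0.004]
scene mat 0.72 [339.4 163.5] 629 (np.int64(321), np.int64(354), np.int64(145), np.int64(173)) [0.445 0.371 0.004]
scene slug1 0.23 [339.8 140.1] 501 (np.int64(330), np.int64(346), np.int64(122), np.int64(155)) [0.369 0.474 0.015]
scene bowl 0.67 [344.7 201. ] 1465 (np.int64(322), np.int64(368), np.int64(186), np.int64(225)) [0.609 0.18  0.055]
ell (344.8477478027344, 204.8279571533203) (39.58792495727539, 45.622344970703125)
```

View pics/wrist8.png

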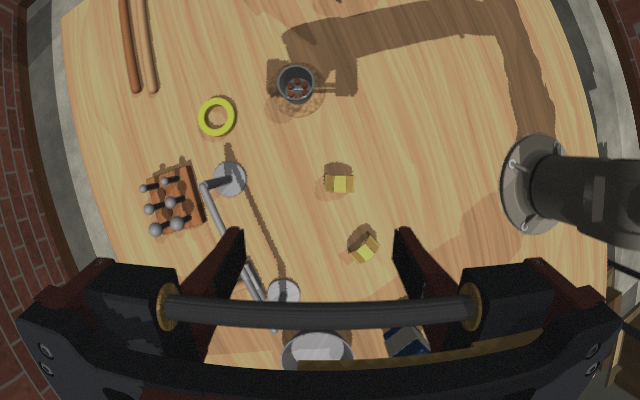

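The wrist view shows the cup rim at (296,83) with slugs inside, the mat centre at about (297,90), cuff crowns at (339,184) and (365,247), the bar from (204,186) to about (265,300), and the tape at (216,116).

```bash
python3 - <<'E'
from rows import *
from h import onz,ray
r=lambda a:np.round(a,4).tolist()
print("cup rim",r(onz("wrist",(296,83),.074)),"mat",r(onz("wrist",(297,90),.004)))
print("mat scene",r(onz("scene",(196.5,294.5),.004)),"side",r(onz("side",(345,350.5),.004)))
print("cup rim scene/side",r(onz("scene",(194,276),.074)),r(onz("side",(345.5,326.5),.074)))
print("crowns",r(onz("wrist",(340,184),.054)),r(onz("wrist",(366,247),.054)),"bar end",r(onz("wrist",(204,186),.15)))
C=np.array([.461,-.353,.055]); z=lambda M:M.apply([0,0,1])
for az in (-110,-120):
  M=rot(az,38);D=C+.019*z(M)
  rows([(D-.11*z(M)+[0,0,.06],M,1),(D-.09*z(M),M,1),(D,M,1),(D+[0,0,.25],M,-1)])
E
```

```text
cup rim [0.4568, -0.3489, 0.074] mat [0.4588, -0.3524, 0.004]
mat scene [0.4661, -0.3607, 0.004] side [0.4487, -0.3698, 0.004]
cup rim scene/side [0.459, -0.3472, 0.074] [0.4577, -0.35, 0.074]
crowns [0.4454, -0.1596, 0.054] [0.4388, -0.0344, 0.054] bar end [0.6406, -0.2381, 0.15]
12 x [-0.25,-0.37,2.3,0,3.5,0,1] | err 0.000 rate 0.8 mar 0.52 [0.05, 0.55, -0.12, 1.92, 0.91, 1.31, 2.18]
3 x [-1.56,0,1.91,0,0.01,0.01,1] | err 0.000 rate 0.5 mar 0.49 [0.06, 0.66, -0.1, 1.95, 0.97, 1.22, 2.07]
4 x [0,0,2.25,0,0,0,1] | err 0.000 rate 0.4 mar 0.46 [0.14, 0.75, -0.05, 1.98, 1.09, 1.09, 2.01]
11 x [1.79,0,-1.4,0,0,0,-1] | err 0.000 rate 0.5 mar 0.51 [0.16, 0.35, -0.07, 1.89, 0.92, 1.35, 2.45]
12 x [-0.27,-0.59,2.28,-0.44,3.49,0.73,1] | err 0.000 rate 0.8 mar 0.52 [0.06, 0.62, -0.08, 1.79, 0.8, 1.4, 2.18]
3 x [-1.57,0,1.9,0.01,0.01,0.01,1] | err 0.000 rate 0.4 mar 0.62 [0.07, 0.72, -0.07, 1.82, 0.84, 1.3, 2.09]
4 x [0,0,2.25,0,0,0,1] | err 0.000 rate 0.4 mar 0.56 [0.14, 0.78, -0.02, 1.88, 0.93, 1.16, 2.04]
11 x [1.79,0,-1.4,0,0,0,-1] | err 0.000 rate 0.5 mar 0.46 [0.15, 0.42, -0.04, 1.79, 0.83, 1.46, 2.4]
```

```bash

python3 -m crank '[[-0.25,-0.37,2.3,0,3.5,0,1],[-0.25,-0.37,2.3,0,3.5,0,1],[-0.25,-0.37,2.3,0,3.5,0,1],[-0.25,-0.37,2.3,0,3.5,0,1],[-0.25,-0.37,2.3,0,3.5,0,1],[-0.25,-0.37,2.3,0,3.5,0,1],[-0.25,-0.37,2.3,0,3.5,0,1],[-0.25,-0.37,2.3,0,3.5,0,1],[-0.25,-0.37,2.3,0,3.5,0,1],[-0.25,-0.37,2.3,0,3.5,0,1],[-0.25,-0.37,2.3,0,3.5,0,1],[-0.25,-0.37,2.3,0,3.5,0,1]]'>/dev/null
python3 -m crank '[[-1.56,0,1.91,0,0,0,1],[0,0,0,0,0,0,1]]'>/dev/null
python3 lg.py; python3 - <<'E'
from rows import *
from h import *
r=lambda a:np.round(a,4).tolist()
snap("wrist","w9"); 
for x in bot.regions_of("wrist","cup")[:1]:
    y,c=np.where(x["region"]); print(x["conf"],c.min(),c.max(),y.min(),y.max())
print(proj("wrist",np.array([[.458,-.35,.074],[.458,-.35,.004]])))
C=np.array([.458,-.350,.055]); z=lambda M:M.apply([0,0,1])
M=rot(-110,38);D=C+.019*z(M)
rows([(D-.09*z(M),M,1),(D,M,1),(D+[0,0,.25],M,-1)])
E
```

```text
27.53 [0.061, 0.594, -0.123, 1.936, 0.929, 1.283, 2.141] [0.4813, -0.2907, 0.1427] [1.33, -1.894, 0.641] F [-0.3, -0.5, 1.3] gap 1.0 0.0
0.91 283 353 183 268
[[323.83951781 214.18729522]
 [322.73278914 247.47532766]]
2 x [-1.61,0.18,1.83,0.03,0,0.04,1] | err 0.000 rate 0.5 mar 0.48 [0.06, 0.66, -0.11, 1.96, 0.97, 1.22, 2.07]
4 x [0,0,2.25,0,0,0,1] | err 0.000 rate 0.4 mar 0.45 [0.14, 0.75, -0.06, 1.99, 1.09, 1.09, 2.0]
10 x [1.97,0,-1.54,0,0,0,-1] | err 0.000 rate 0.6 mar 0.52 [0.17, 0.35, -0.09, 1.9, 0.92, 1.36, 2.44]
```

View pics/w9.png

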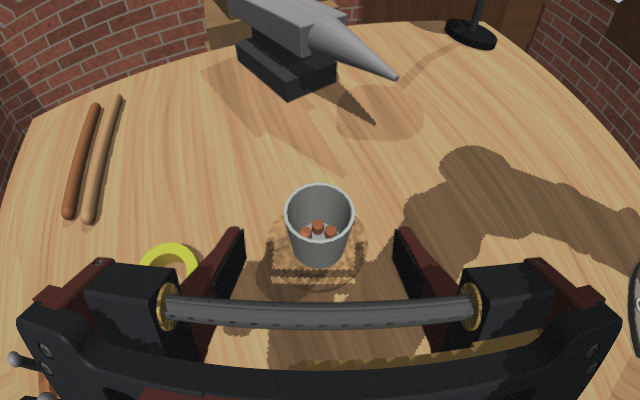

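The cup is centred at col 319 with three slugs visible, and the tape (170,262) is clear of the path.

```bash

python3 -m crank '[[-1.61,0.03,1.83,0,0,0,1],[-1.61,0.03,1.83,0,0,0,1],[0,0,2.25,0,0,0,1],[0,0,2.25,0,0,0,1],[0,0,2.25,0,0,0,1],[0,0,2.25,0,0,0,1],[0,0,0,0,0,0,1]]'>/dev/null; python3 lg.py
python3 -m crank '[[0,0,0,0,0,0,-1],[0,0,0,0,0,0,-1],[0,0,0,0,0,0,-1],[0,0,0,0,0,0,-1],[0,0,0,0,0,0,-1],[0,0,0,0,0,0,-1],[0,0,0,0,0,0,-1]]'>/dev/null; python3 lg.py
python3 -m crank '[[1,0,-0.77,0,0,0,-1],[1.97,0,-1.54,0,0,0,-1],[1.97,0,-1.54,0,0,0,-1],[1.97,0,-1.54,0,0,0,-1],[1.97,0,-1.54,0,0,0,-1],[1.97,0,-1.54,0,0,0,-1],[1.97,0,-1.54,0,0,0,-1],[1.97,0,-1.54,0,0,0,-1],[1.97,0,-1.54,0,0,0,-1],[1.97,0,-1.54,0,0,0,-1],[1.97,0,-1.54,0,0,0,-1],[0,0,0,0,0,0,-1]]'>/dev/null; python3 lg.py
```

```text
28.22 [0.146, 0.748, -0.053, 1.985, 1.09, 1.091, 2.011] [0.454, -0.3683, 0.044] [1.324, -1.9, 0.647] F [-0.3, 0.1, 0.4] gap 1.0 0.0
28.8 [0.142, 0.746, -0.057, 1.985, 1.089, 1.094, 2.011] [0.4565, -0.3643, 0.0444] [1.33, -1.898, 0.649] F [-2.0, 4.6, 6.8] gap 0.707 29.816553337150253
29.8 [0.165, 0.332, -0.082, 1.875, 0.916, 1.375, 2.472] [0.4575, -0.3655, 0.3113] [1.329, -1.904, 0.656] F [1.0, -0.1, -3.0] gap 0.708 30.0018508953508
```

```bash
cat > pour.py <<'E'
from rows import *
Mg=R.from_rotvec([1.33,-1.898,.649]);Pg=np.array([.4565,-.3643,.0444])
mt=Mg.inv().apply(np.array([.460,-.350,.074])-Pg); zt=Mg.inv().apply([0,0,1])
def W(az,ea,phi,mouth,g=-1):
    N=rot(az,ea,phi); return (np.array(mouth)-N.apply(mt),N,g)
def tilt(az,ea,phi):
    a=rot(az,ea,phi).apply(zt); return np.degrees(np.arccos(a[2])),a
E
python3 - <<'E'
from pour import *
B=np.array([.607,.178])
for az in (-110,-135,-160,180):
  for ea in (5,15):
    print(az,ea,[(round(tilt(az,ea,f)[0]),tilt(az,ea,f)[1].round(2).tolist()) for f in (0,90,180)])
    rows([W(az,25,0,[.5,-.1,.45]),W(az,ea,0,[*B,.33]),W(az,ea,60,[*B,.25]),W(az,ea,120,[*B,.17]),W(az,ea,178,[*B,.15])],vr=7)
E
```

```text
-110 5 [(33, [0.19, 0.51, 0.84]), (87, [-0.53, 0.85, 0.05]), (137, [0.23, 0.64, -0.73])]
11 x [-0.3,0.44,-2.42,-0.02,1.19,-0.03,-1] | err 0.000 rate 1.6 mar 0.00 [-0.31, 0.38, -0.07, 1.68, 0.82, 1.92, 2.33]
13 x [-1.44,-0.04,-1.93,0,1.54,0,-1] | err 0.000 rate 2.0 mar 0.00 [-1.13, 1.3, 1.17, 1.21, 0.22, 1.92, 2.83]
9 x [-0.8,0.25,0.08,0,0,6.66,-1] | err 0.000 rate 1.2 mar 0.02 [-1.15, 1.56, 1.44, 1.19, -0.07, 1.87, 1.95]
9 x [-0.03,0.76,0.07,0,0,6.67,-1] | err 0.000 rate 1.4 mar 0.00 [-1.15, 1.66, 1.46, 1.18, -0.18, 1.86, 0.88]
9 x [0.22,-0.03,0.02,0,0,6.44,-1] | err 0.000 rate 1.4 mar 0.00 [-1.17, 1.68, 1.46, 1.21, -0.2, 1.86, -0.14]
-110 15 [(23, [0.13, 0.37, 0.92]), (81, [-0.54, 0.83, 0.16]), (127, [0.27, 0.75, -0.6])]
11 x [-0.3,0.44,-2.42,-0.02,1.19,-0.03,-1] | err 0.000 rate 1.6 mar 0.00 [-0.31, 0.38, -0.07, 1.68, 0.82, 1.92, 2.33]
13 x [-1.63,-0.04,-1.81,0,0.77,0,-1] | err 0.000 rate 1.8 mar 0.00 [-1.08, 1.12, 0.97, 1.2, 0.24, 1.92, 2.68]
9 x [-0.77,0.24,0.22,0,0,6.66,-1] | err 0.000 rate 1.2 mar 0.09 [-1.13, 1.37, 1.25, 1.21, -0.03, 1.83, 1.78]
9 x [-0.03,0.73,0.23,0,0,6.67,-
[... 3332 characters left out ...]
 1.4 mar 0.00 [0.17, 1.18, -0.78, 1.21, -0.11, 1.92, -2.33]
180 15 [(23, [0.39, 0.0, 0.92]), (81, [0.59, 0.79, 0.16]), (127, [0.8, -0.0, -0.6])]
12 x [-0.08,1.77,-1.84,-5,0.98,3.03,-1] | err 0.328 rate 6.0 mar 0.00 [-0.72, 0.89, 1.32, 1.54, -0.07, 1.92, 2.47]
13 x [-1.11,2.13,-0.43,0,0.76,0,-1] | err 0.393 rate 4.2 mar 0.00 [0.28, 1.02, -0.98, 1.23, -0.1, 1.92, 0.65]
9 x [-0.77,0.25,0.23,0,0.01,6.67,-1] | err 0.369 rate 1.2 mar 0.00 [0.15, 1.0, -0.69, 1.23, -0.11, 1.92, -0.16]
9 x [-0.03,0.73,0.23,0,0,6.66,-1] | err 0.315 rate 1.3 mar 0.00 [0.04, 1.04, -0.52, 1.2, -0.12, 1.92, -1.09]
9 x [0.22,-0.03,0.06,0,0,6.45,-1] | err 0.266 rate 1.4 mar 0.00 [0.03, 1.07, -0.53, 1.18, -0.12, 1.92, -2.11]
```

```bash
python3 - <<'E'
from pour import *
B=np.array([.607,.178])
for az in (-85,-95,-103):
  for ea in (5,12):
    print(az,ea,[(round(tilt(az,ea,f)[0]),tilt(az,ea,f)[1].round(2).tolist()) for f in (0,90,180)])
    rows([W(-105,30,0,[.5,-.05,.42]),W(az,25,0,[.58,.15,.38]),W(az,ea,60,[*B,.25]),W(az,ea,120,[*B,.17]),W(az,ea,178,[*B,.15])],vr=7)
E
```

```text
-85 5 [(33, [-0.05, 0.54, 0.84]), (87, [-0.84, 0.54, 0.05]), (137, [-0.06, 0.68, -0.73])]
13 x [-0.76,0.4,-2.23,0.3,0.62,-0.24,-1] | err 0.000 rate 0.5 mar 0.03 [-0.26, 0.38, -0.26, 1.7, 0.79, 1.89, 2.26]
9 x [-1.45,-0.72,-1.84,1.97,0.55,-1.03,-1] | err 0.000 rate 0.5 mar 0.00 [-0.59, 0.59, -0.24, 1.52, 0.91, 1.92, 2.29]
9 x [-1.4,0.17,0.2,1.16,2.02,6.59,-1] | err 0.000 rate 1.7 mar 0.00 [-0.8, 0.93, 0.06, 1.45, 0.96, 1.92, 1.16]
9 x [-0.02,0.76,0.08,0,0,6.67,-1] | err 0.000 rate 1.5 mar 0.13 [-0.9, 1.04, 0.22, 1.45, 0.85, 1.79, 0.1]
9 x [0.22,-0.03,0.01,0,0,6.45,-1] | err 0.000 rate 1.3 mar 0.24 [-1.03, 1.08, 0.41, 1.49, 0.72, 1.68, -0.87]
-85 12 [(26, [-0.04, 0.44, 0.9]), (83, [-0.84, 0.53, 0.13]), (130, [-0.07, 0.76, -0.64])]
13 x [-0.76,0.4,-2.23,0.3,0.62,-0.24,-1] | err 0.000 rate 0.5 mar 0.03 [-0.26, 0.38, -0.26, 1.7, 0.79, 1.89, 2.26]
9 x [-1.45,-0.72,-1.84,1.97,0.55,-1.03,-1] | err 0.000 rate 0.5 mar 0.00 [-0.59, 0.59, -0.24, 1.52, 0.91, 1.92, 2.29]
9 x [-1.42,0.19,0.26,0.76,1.31,6.64,-1] | err 0.000 rate 1.7 mar 0.03 [-0.74, 0.88, -0.03, 1.45, 0.94, 1.89, 1.15]
9 x [-0.03,0.
[... 2098 characters left out ...]
 0.20 [-1.21, 1.49, 1.17, 1.29, 0.04, 1.72, -0.35]
-103 12 [(26, [0.1, 0.43, 0.9]), (83, [-0.63, 0.76, 0.13]), (130, [0.17, 0.75, -0.64])]
13 x [-0.76,0.4,-2.23,0.3,0.62,-0.24,-1] | err 0.000 rate 0.5 mar 0.03 [-0.26, 0.38, -0.26, 1.7, 0.79, 1.89, 2.26]
9 x [-1.48,-0.32,-1.88,0.19,0.56,-0.11,-1] | err 0.000 rate 1.1 mar 0.00 [-0.88, 0.72, 0.38, 1.35, 0.56, 1.92, 2.39]
9 x [-1.4,0.29,0.17,0.76,1.31,6.64,-1] | err 0.000 rate 1.5 mar 0.06 [-0.99, 1.08, 0.62, 1.26, 0.46, 1.86, 1.41]
9 x [-0.02,0.74,0.18,0,0,6.67,-1] | err 0.000 rate 1.3 mar 0.19 [-1.1, 1.26, 0.88, 1.28, 0.22, 1.73, 0.47]
9 x [0.21,-0.03,0.05,0,0,6.44,-1] | err 0.000 rate 1.1 mar 0.25 [-1.21, 1.43, 1.16, 1.32, -0.01, 1.67, -0.35]
```

```bash

python3 -m crank '[[-0.76,0.4,-2.23,0.3,0.62,-0.24,-1],[-0.76,0.4,-2.23,0.3,0.62,-0.24,-1],[-0.76,0.4,-2.23,0.3,0.62,-0.24,-1],[-0.76,0.4,-2.23,0.3,0.62,-0.24,-1],[-0.76,0.4,-2.23,0.3,0.62,-0.24,-1],[-0.76,0.4,-2.23,0.3,0.62,-0.24,-1],[-0.76,0.4,-2.23,0.3,0.62,-0.24,-1],[-0.76,0.4,-2.23,0.3,0.62,-0.24,-1],[-0.76,0.4,-2.23,0.3,0.62,-0.24,-1],[-0.76,0.4,-2.23,0.3,0.62,-0.24,-1],[-0.76,0.4,-2.23,0.3,0.62,-0.24,-1],[-0.76,0.4,-2.23,0.3,0.62,-0.24,-1]]'>/dev/null
python3 -m crank '[[-0.76,0.4,-2.23,0.3,0.62,-0.24,-1],[-1.47,-0.5,-1.86,0.98,0.56,-0.52,-1],[-1.47,-0.5,-1.86,0.98,0.56,-0.52,-1],[-1.47,-0.5,-1.86,0.98,0.56,-0.52,-1],[-1.47,-0.5,-1.86,0.98,0.56,-0.52,-1],[-1.47,-0.5,-1.86,0.98,0.56,-0.52,-1],[-1.47,-0.5,-1.86,0.98,0.56,-0.52,-1],[-1.47,-0.5,-1.86,0.98,0.56,-0.52,-1],[-1.47,-0.5,-1.86,0.98,0.56,-0.52,-1],[-1.47,-0.5,-1.86,0.98,0.56,-0.52,-1],[0,0,0,0,0,0,-1],[0,0,0,0,0,0,-1]]'>/dev/null; python3 lg.py
python3 - <<'E'
from h import *
for n in ("scene","side","wrist"):
    snap(n,n+"10")
    for r in bot.regions_of(n,"bowl")[:2]:
        y,x=np.where(r["region"]); print(n,r["conf"],x.min(),x.max(),y.min(),y.max())
print(np.round(onz("scene",(345,201),.055),3),np.round(onz("side",(318.5,186.5),.055),3))
from pour import *
m=[.612,.155]
rows([W(-95,12,60,[.607,.17,.25]),W(-95,12,120,[*m,.17]),W(-95,12,178,[*m,.14])],vr=7)
E
```

```text
31.8 [-0.766, 0.654, 0.095, 1.43, 0.716, 1.908, 2.329] [0.5781, 0.1313, 0.3467] [1.45, -1.566, 0.912] F [-0.5, -0.3, -3.3] gap 0.707 30.010230175685138
scene 0.83 322 368 187 225
scene 0.26 322 343 121 149
side 0.79 296 341 171 208
[0.61  0.181 0.055] [0.602 0.165 0.055]
9 x [-1.34,0.18,0.25,0.79,1.3,6.68,-1] | err 0.000 rate 1.6 mar 0.08 [-0.89, 0.96, 0.33, 1.36, 0.69, 1.84, 1.27]
9 x [-0.1,0.71,0.34,0,0,6.67,-1] | err 0.000 rate 1.4 mar 0.25 [-1.0, 1.09, 0.55, 1.39, 0.53, 1.67, 0.27]
9 x [0.31,0.03,0.07,0,0,6.44,-1] | err 0.000 rate 1.2 mar 0.36 [-1.14, 1.21, 0.8, 1.43, 0.33, 1.56, -0.62]
```

```bash

python3 -m crank '[[-1.34,0.18,0.25,0.79,1.3,6.68,-1],[-1.34,0.18,0.25,0.79,1.3,6.68,-1],[-1.34,0.18,0.25,0.79,1.3,6.68,-1],[-1.34,0.18,0.25,0.79,1.3,6.68,-1],[-1.34,0.18,0.25,0.79,1.3,6.68,-1],[-1.34,0.18,0.25,0.79,1.3,6.68,-1],[-1.34,0.18,0.25,0.79,1.3,6.68,-1],[-1.34,0.18,0.25,0.79,1.3,6.68,-1],[-1.34,0.18,0.25,0.79,1.3,6.68,-1]]'>/dev/null; python3 lg.py
python3 -m crank '[[-0.1,0.71,0.34,0,0,6.67,-1],[-0.1,0.71,0.34,0,0,6.67,-1],[-0.1,0.71,0.34,0,0,6.67,-1],[-0.1,0.71,0.34,0,0,6.67,-1],[-0.1,0.71,0.34,0,0,6.67,-1],[-0.1,0.71,0.34,0,0,6.67,-1],[-0.1,0.71,0.34,0,0,6.67,-1],[-0.1,0.71,0.34,0,0,6.67,-1],[-0.1,0.71,0.34,0,0,6.67,-1]]'>/dev/null; python3 lg.py
python3 -m crank '[[0.31,0.03,0.07,0,0,6.44,-1],[0.31,0.03,0.07,0,0,6.44,-1],[0.31,0.03,0.07,0,0,6.44,-1],[0.31,0.03,0.07,0,0,6.44,-1],[0.31,0.03,0.07,0,0,6.44,-1],[0.31,0.03,0.07,0,0,6.44,-1],[0.31,0.03,0.07,0,0,6.44,-1],[0.31,0.03,0.07,0,0,6.44,-1],[0.31,0.03,0.07,0,0,6.44,-1],[0,0,0,0,0,0,-1],[0,0,0,0,0,0,-1],[0,0,0,0,0,0,-1]]'>/dev/null; python3 lg.py
python3 -m crank '[[0,0,0,0,0,0,-1],[0,0,0,0,0,0,-1],[0,0,0,0,0,0,-1],[0,0,0,0,0,0,-1],[0,0,0,0,0,0,-1]]'>/dev/null
python3 - <<'E'
from h import *
a=snap("scene","scene11");b=snap("side","side11")
cv2.imwrite("pics/c11.png",np.hstack([cv2.resize(a[120:260,270:410,::-1],(400,400),interpolation=2),cv2.resize(b[110:250,240:380,::-1],(400,400),interpolation=2)]))
for n in ("scene","side"): find(n,"slug1",.03)
E
```

```text
32.85 [-0.9, 0.96, 0.34, 1.359, 0.683, 1.839, 1.271] [0.6177, 0.1422, 0.2372] [0.47, -2.135, 1.691] F [0.1, 0.1, -2.3] gap 0.712 29.96775026607793
33.6 [-1.001, 1.092, 0.557, 1.39, 0.526, 1.669, 0.271] [0.6212, 0.1244, 0.171] [0.68, 2.143, -1.775] F [0.4, 0.6, -2.1] gap 0.714 29.871802957495674
34.6 [-1.135, 1.21, 0.795, 1.427, 0.334, 1.558, -0.615] [0.6083, 0.1243, 0.1475] [1.411, 1.347, -1.185] F [-0.1, 0.6, -2.9] gap 0.712 29.86641990719363
scene slug1 0.61 [232.5 318.7] 536 (np.int64(220), np.int64(248), np.int64(308), np.int64(335)) [ 0.623 -0.363  0.03 ]
```

View pics/c11.png

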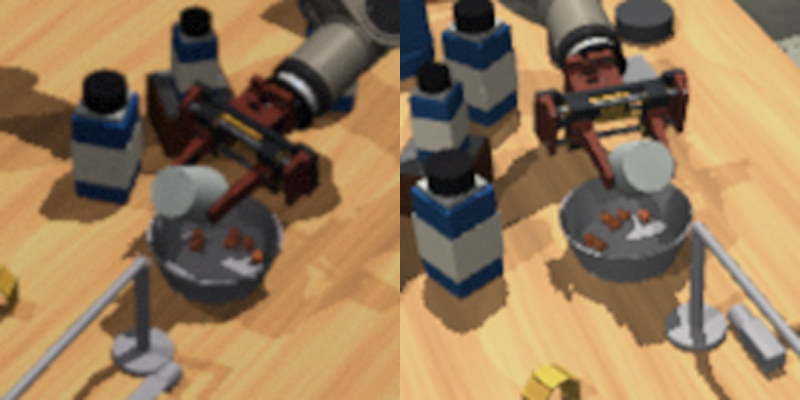

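The slugs (about five) are in the bowl. Now rolling the cup back and returning it to the mat.

```bash
python3 - <<'E'
from pour import *
z=Mg.apply([0,0,1])
rows([W(-95,12,100,[.61,.165,.25]),W(-95,20,0,[.59,.15,.36]),W(-105,32,0,[.5,-.05,.42]),(Pg+[0,0,.2],Mg,-1),(Pg+[0,0,.012],Mg,-1)],vr=7,vt=3)
E
```

```text
12 x [-0.75,-0.44,-0.26,0,0.01,-6.49,-1] | err 0.000 rate 1.4 mar 0.15 [-0.98, 0.98, 0.51, 1.37, 0.61, 1.77, 0.66]
15 x [0.59,-0.4,-0.11,-0.47,-0.39,-6.66,-1] | err 0.000 rate 1.5 mar 0.00 [-0.79, 0.71, 0.15, 1.42, 0.75, 1.92, 2.33]
8 x [1.74,0.74,2.05,-1.12,-1.49,0.56,-1] | err 0.000 rate 0.6 mar 0.16 [-0.61, 0.36, 0.2, 1.72, 0.68, 1.76, 2.37]
12 x [0.39,-0.41,2.73,-0.34,-0.5,0.23,-1] | err 0.000 rate 0.6 mar 0.49 [-0.19, 0.43, 0.36, 1.95, 0.82, 1.16, 2.46]
7 x [-2.11,0,1.65,0,0.01,0.01,-1] | err 0.000 rate 0.6 mar 0.43 [-0.16, 0.76, 0.34, 2.01, 0.89, 0.89, 2.16]
```

```bash

python3 -m crank '[[-0.75,-0.44,-0.26,0,0.01,-6.49,-1],[-0.75,-0.44,-0.26,0,0.01,-6.49,-1],[-0.75,-0.44,-0.26,0,0.01,-6.49,-1],[-0.75,-0.44,-0.26,0,0.01,-6.49,-1],[-0.75,-0.44,-0.26,0,0.01,-6.49,-1],[-0.75,-0.44,-0.26,0,0.01,-6.49,-1],[-0.75,-0.44,-0.26,0,0.01,-6.49,-1],[-0.75,-0.44,-0.26,0,0.01,-6.49,-1],[-0.75,-0.44,-0.26,0,0.01,-6.49,-1],[-0.75,-0.44,-0.26,0,0.01,-6.49,-1],[-0.75,-0.44,-0.26,0,0.01,-6.49,-1],[-0.75,-0.44,-0.26,0,0.01,-6.49,-1]]'>/dev/null
python3 -m crank '[[0.59,-0.4,-0.11,-0.47,-0.39,-6.66,-1],[0.59,-0.4,-0.11,-0.47,-0.39,-6.66,-1],[0.59,-0.4,-0.11,-0.47,-0.39,-6.66,-1],[0.59,-0.4,-0.11,-0.47,-0.39,-6.66,-1],[0.59,-0.4,-0.11,-0.47,-0.39,-6.66,-1],[0.59,-0.4,-0.11,-0.47,-0.39,-6.66,-1],[0.59,-0.4,-0.11,-0.47,-0.39,-6.66,-1],[0.59,-0.4,-0.11,-0.47,-0.39,-6.66,-1]]'>/dev/null
python3 -m crank '[[0.59,-0.4,-0.11,-0.47,-0.39,-6.66,-1],[0.59,-0.4,-0.11,-0.47,-0.39,-6.66,-1],[0.59,-0.4,-0.11,-0.47,-0.39,-6.66,-1],[0.59,-0.4,-0.11,-0.47,-0.39,-6.66,-1],[0.59,-0.4,-0.11,-0.47,-0.39,-6.66,-1],[0.59,-0.4,-0.11,-0.47,-0.39,-6.66,-1],[0.59,-0.4,-0.11,-0.47,-0.39,-6.66,-1],[0,0,0,0,0,0,-1]]'>/dev/null;python3 lg.py
python3 -m crank '[[1.74,0.74,2.05,-1.12,-1.49,0.56,-1],[1.74,0.74,2.05,-1.12,-1.49,0.56,-1],[1.74,0.74,2.05,-1.12,-1.49,0.56,-1],[1.74,0.74,2.05,-1.12,-1.49,0.56,-1],[1.74,0.74,2.05,-1.12,-1.49,0.56,-1],[1.74,0.74,2.05,-1.12,-1.49,0.56,-1],[1.74,0.74,2.05,-1.12,-1.49,0.56,-1],[1.74,0.74,2.05,-1.12,-1.49,0.56,-1],[0,0,0,0,0,0,-1]]'>/dev/null;python3 lg.py
python3 - <<'E'
from pour import *
rows([(Pg+[0,0,.2],Mg,-1),(Pg+[0,0,.012],Mg,-1)],vr=7,vt=3)
E
```

```text
37.55 [-0.842, 0.718, 0.231, 1.422, 0.717, 1.89, 2.36] [0.5902, 0.1259, 0.3384] [1.386, -1.512, 0.967] F [0.1, -1.6, -2.2] gap 0.712 29.98159284470603
38.3 [-0.671, 0.354, 0.297, 1.733, 0.67, 1.742, 2.385] [0.4942, -0.0739, 0.3945] [1.342, -1.779, 0.752] F [0.3, -0.7, -1.5] gap 0.707 29.976503524230793
11 x [0.37,-0.47,2.93,-0.34,-0.54,0.19,-1] | err 0.000 rate 0.7 mar 0.48 [-0.25, 0.45, 0.44, 1.96, 0.8, 1.13, 2.48]
7 x [-2.12,0,1.66,0.01,0,0,-1] | err 0.000 rate 0.6 mar 0.43 [-0.21, 0.78, 0.41, 2.01, 0.84, 0.85, 2.19]
```

```bash

python3 - <<'E'
from h import *
for n in ("scene","side","wrist"):
    snap(n,n+"12")
    for r in bot.regions_of(n,"mat")[:1]:
        y,x=np.where(r["region"]); c=((x.min()+x.max())/2,(y.min()+y.max())/2); print(n,r["conf"],x.min(),x.max(),y.min(),y.max(),np.round(onz(n,c,.004),3))
E
python3 -m crank '[[0.37,-0.47,2.93,-0.34,-0.54,0.19,-1],[0.37,-0.47,2.93,-0.34,-0.54,0.19,-1],[0.37,-0.47,2.93,-0.34,-0.54,0.19,-1],[0.37,-0.47,2.93,-0.34,-0.54,0.19,-1],[0.37,-0.47,2.93,-0.34,-0.54,0.19,-1],[0.37,-0.47,2.93,-0.34,-0.54,0.19,-1],[0.37,-0.47,2.93,-0.34,-0.54,0.19,-1],[0.37,-0.47,2.93,-0.34,-0.54,0.19,-1],[0.37,-0.47,2.93,-0.34,-0.54,0.19,-1],[0.37,-0.47,2.93,-0.34,-0.54,0.19,-1],[0.37,-0.47,2.93,-0.34,-0.54,0.19,-1]]'>/dev/null
python3 -m crank '[[-2.12,0,1.66,0,0,0,-1],[-2.12,0,1.66,0,0,0,-1],[-2.12,0,1.66,0,0,0,-1],[-2.12,0,1.66,0,0,0,-1],[-2.12,0,1.66,0,0,0,-1],[0,0,0,0,0,0,-1],[0,0,0,0,0,0,-1]]'>/dev/null;python3 lg.py
python3 - <<'E'
from pour import *
rows([(Pg+[0,0,.004],Mg,-1)],vr=7,vt=2)
E
```

```text
scene 0.65 178 214 278 308 [ 0.461 -0.358  0.004]
side 0.88 323 367 326 368 [ 0.453 -0.362  0.004]
40.1 [-0.23, 0.684, 0.41, 2.006, 0.824, 0.926, 2.281] [0.4615, -0.3572, 0.1066] [1.346, -1.883, 0.647] F [0.4, 0.2, -1.7] gap 0.714 29.97350557241589
3 x [-1.36,0.06,1.41,-0.09,-0.05,0.31,-1] | err 0.000 rate 0.5 mar 0.43 [-0.21, 0.79, 0.41, 2.01, 0.84, 0.84, 2.18]
```

```bash

python3 -m crank '[[-1.36,0.06,1.45,-0.09,-0.05,0.31,-1],[-1.36,0.06,1.45,-0.09,-0.05,0.31,-1],[-1.36,0.06,1.45,-0.09,-0.05,0.31,-1],[0,0,0,0,0,0,-1],[0,0,0,0,0,0,-1]]'>/dev/null; python3 lg.py
python3 -m crank '[[-0.12,0,0.09,0,0,0,-1],[0,0,0,0,0,0,-1],[0,0,0,0,0,0,-1]]'|grep -E "pos|ft_force"
python3 -m crank '[[-0.08,0,0.06,0,0,0,-1],[0,0,0,0,0,0,-1],[0,0,0,0,0,0,-1]]'|grep -E "pos|ft_force"
python3 -m crank '[[-0.08,0,0.06,0,0,0,-1],[0,0,0,0,0,0,-1],[0,0,0,0,0,0,-1]]'|grep -E "pos|ft_force"
```

```text
40.52 [-0.212, 0.792, 0.409, 2.009, 0.846, 0.835, 2.185] [0.4572, -0.3659, 0.0497] [1.329, -1.902, 0.652] F [0.3, -0.5, -2.3] gap 0.711 29.974343357607722
tool_pos: [0.4574, -0.3658, 0.0482]
ft_force: [0.1, -0.1, -2.2]
tool_pos: [0.4567, -0.3657, 0.0462]
ft_force: [0.4, 0.3, -2.1]
tool_pos: [0.4565, -0.3657, 0.045]
ft_force: [0.4, -0.6, -2.3]
```

```bash

python3 -m crank '[[-0.08,0,0.06,0,0,0,-1],[0,0,0,0,0,0,-1],[0,0,0,0,0,0,-1]]'|grep -E "pos|ft_force"
python3 -m crank '[[-0.08,0,0.06,0,0,0,-1],[0,0,0,0,0,0,-1],[0,0,0,0,0,0,-1]]'|grep -E "pos|ft_force"
python3 -m crank '[[0,0,0,0,0,0,0.5],[0,0,0,0,0,0,0.8],[0,0,0,0,0,0,1],[0,0,0,0,0,0,1],[0,0,0,0,0,0,1],[0,0,0,0,0,0,1],[0,0,0,0,0,0,1]]'|grep -E "pos|force|gap"
python3 -m crank '[[0,0,-2,0,0,0,1],[0,0,-2,0,0,0,1],[0,0,-2,0,0,0,1],[0,0,-2,0,0,0,1],[0,0,-2,0,0,0,1],[1.97,0,-1.54,0,0,0,1],[1.97,0,-1.54,0,0,0,1],[1.97,0,-1.54,0,0,0,1],[1.97,0,-1.54,0,0,0,1],[1.97,0,-1.54,0,0,0,1],[1.97,0,-1.54,0,0,0,1],[0,0,0,0,0,0,1]]'>/dev/null; python3 lg.py
python3 - <<'E'
from h import *
snap("wrist","w13")
for l in("cup","mat","cuff1"): find("wrist",l,.004)
E
```

```text
tool_pos: [0.4566, -0.366, 0.0445]
ft_force: [-0.7, 2.0, 5.1]
tool_pos: [0.4565, -0.3661, 0.0445]
ft_force: [-0.7, 4.9, 11.6]
tool_pos: [0.4565, -0.3657, 0.0429]
ft_force: [-0.4, 0.6, 0.1]
finger_gap: 0.999
finger_force: 0.0
43.35 [-0.339, 0.44, 0.397, 1.907, 0.732, 1.25, 2.441] [0.4842, -0.2926, 0.2589] [1.327, -1.908, 0.655] F [0.4, 0.4, -0.4] gap 1.006 0.0
wrist cup 0.78 [322.3 263.8] 2405 (np.int64(295), np.int64(346), np.int64(238), np.int64(296)) [ 0.45  -0.374  0.004]
wrist mat 0.58 [335.3 291.6] 1615 (np.int64(284), np.int64(361), np.int64(252), np.int64(302)) [ 0.447 -0.328  0.004]
```

View pics/w13.png

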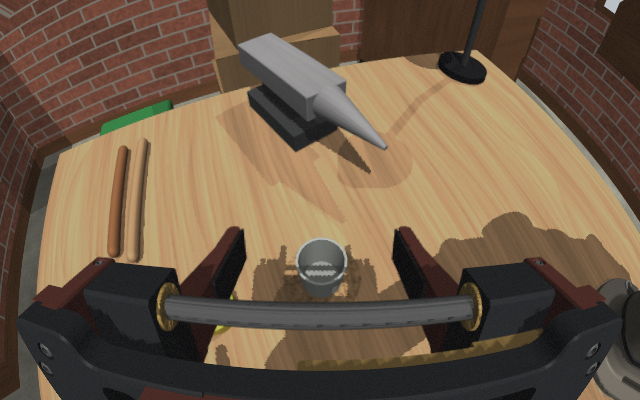

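The empty cup stands upright on the mat. Next the cuffs: I'll unwind the wrist to tool-down and fit the cuff poses numerically.

```bash
python3 - <<'E'
from rows import *
rows([((.49,-.24,.38),rot(-115,78),1),((.49,-.2,.36),rot(170,85),1),((.49,-.14,.34),rot(90,90),1)],vr=7,vt=3)
E
```

```text
6 x [0.54,0.18,-2.25,-0.46,-6.65,0.71,1] | err 0.000 rate 1.3 mar 0.02 [-0.12, 0.16, 0.39, 1.67, 0.15, 1.36, 2.94]
11 x [-0.23,0.34,0.15,-1.01,-0.54,6.75,1] | err 0.000 rate 1.3 mar 0.53 [-0.18, 0.19, 0.53, 1.68, -0.08, 1.38, 1.76]
12 x [0.39,0.37,0.18,-0.29,-0.35,6.66,1] | err 0.000 rate 1.6 mar 0.44 [-0.39, 0.1, 0.6, 1.82, -0.06, 1.24, 0.23]
```

```bash
python3 - <<'E'
from rows import *
rows([((.49,-.24,.38),rot(-150,65),1),((.49,-.2,.36),rot(160,85),1),((.49,-.14,.34),rot(90,90),1)],vr=7,vt=3)
E
```

```text
7 x [0.67,0.26,-1.82,-3.59,-3.68,4.5,1] | err 0.000 rate 1.1 mar 0.30 [-0.17, 0.35, 0.47, 1.52, 0.16, 1.62, 2.37]
8 x [-0.13,0.53,0.2,-1.63,-2.34,6.07,1] | err 0.000 rate 1.2 mar 0.53 [-0.22, 0.19, 0.58, 1.69, -0.11, 1.38, 1.61]
11 x [0.44,0.36,0.2,-0.28,-0.4,6.36,1] | err 0.000 rate 1.5 mar 0.44 [-0.42, 0.1, 0.64, 1.82, -0.06, 1.24, 0.23]
```

```bash

python3 -m crank '[[0.67,0.26,-1.82,-3.59,-3.68,4.5,1],[0.67,0.26,-1.82,-3.59,-3.68,4.5,1],[0.67,0.26,-1.82,-3.59,-3.68,4.5,1],[0.67,0.26,-1.82,-3.59,-3.68,4.5,1],[0.67,0.26,-1.82,-3.59,-3.68,4.5,1],[0.67,0.26,-1.82,-3.59,-3.68,4.5,1],[0.67,0.26,-1.82,-3.59,-3.68,4.5,1]]'>/dev/null
python3 -m crank '[[-0.13,0.53,0.2,-1.63,-2.34,6.07,1],[-0.13,0.53,0.2,-1.63,-2.34,6.07,1],[-0.13,0.53,0.2,-1.63,-2.34,6.07,1],[-0.13,0.53,0.2,-1.63,-2.34,6.07,1],[-0.13,0.53,0.2,-1.63,-2.34,6.07,1],[-0.13,0.53,0.2,-1.63,-2.34,6.07,1],[-0.13,0.53,0.2,-1.63,-2.34,6.07,1],[-0.13,0.53,0.2,-1.63,-2.34,6.07,1]]'>/dev/null
python3 -m crank '[[0.44,0.36,0.2,-0.28,-0.4,6.36,1],[0.44,0.36,0.2,-0.28,-0.4,6.36,1],[0.44,0.36,0.2,-0.28,-0.4,6.36,1],[0.44,0.36,0.2,-0.28,-0.4,6.36,1],[0.44,0.36,0.2,-0.28,-0.4,6.36,1],[0.44,0.36,0.2,-0.28,-0.4,6.36,1],[0.44,0.36,0.2,-0.28,-0.4,6.36,1],[0.44,0.36,0.2,-0.28,-0.4,6.36,1],[0.44,0.36,0.2,-0.28,-0.4,6.36,1],[0.44,0.36,0.2,-0.28,-0.4,6.36,1],[0.44,0.36,0.2,-0.28,-0.4,6.36,1],[0,0,0,0,0,0,1]]'>/dev/null
python3 -m crank '[[0,0,0,0,0,0,1],[0,0,0,0,0,0,1]]'>/dev/null
python3 lg.py
cat > cuff.py <<'E'
from h import *
from scipy.optimize import minimize
def prof():
    o=[(-.027,0),(-.027,.038),(-.011,.054),(.011,.054),(.027,.038),(.027,0)]
    i=[(-.023,0),(-.023,.0365),(-.0095,.050),(.0095,.050),(.023,.0365),(.023,0)]
    return o,i
def render(n,x,y,yaw,V=None):
    o,i=prof(); m=np.zeros((400,640),np.uint8); c,s=np.cos(yaw),np.sin(yaw)
    w=lambda a,b,h:(x+c*a-s*b,y+s*a+c*b,h)
    for P in(o,i):
        for k in range(5):
            a,b=P[k],P[k+1]; q=proj(n,np.array([w(a[0],-.015,a[1]),w(a[0],.015,a[1]),w(b[0],.015,b[1]),w(b[0],-.015,b[1])]))
            cv2.fillPoly(m,[np.round(q*16).astype(np.int32)],1,shift=4)
    for b in(-.015,.015):
        for k in range(5):
            q=proj(n,np.array([w(o[k][0],b,o[k][1]),w(o[k+1][0],b,o[k+1][1]),w(i[k+1][0],b,i[k+1][1]),w(i[k][0],b,i[k][1])]))
            cv2.fillPoly(m,[np.round(q*16).astype(np.int32)],1,shift=4)
    return m>0
def fit(n,mask,x0,y0):
    iou=lambda p:-(render(n,*p)&mask).sum()/(render(n,*p)|mask).sum()
    best=min((minimize(iou,[x0,y0,a],method="Nelder-Mead",options=dict(initial_simplex=[[x0,y0,a],[x0+.012,y0,a],[x0,y0+.012,a],[x0,y0,a+.3]],xatol=1e-4,fatol=1e-4)) for a in np.arange(0,np.pi,np.pi/6)),key=lambda r:r.fun)
    return best.x,-best.fun
E
python3 - <<'E'
from cuff import *
im=snap("wrist","w14")
for r in bot.regions_of("wrist","cuff1"):
    y,x=np.where(r["region"]); p=onz("wrist",r["location"],.03); print(r["conf"],np.round(r["location"]),r["region"].sum(),(x.min(),x.max(),y.min(),y.max()),im[r["region"]].mean(0).round())
    if r["region"].sum()<9000: f,s=fit("wrist",r["region"],p[0],p[1]); print("  fit",np.round(f,4),np.degrees(f[2]).round(1),round(s,3))
for r in bot.regions_of("wrist","rail_mid")[:1]:
    m=r["region"]; y,x=np.where(m); print("rail",r["conf"],x.min(),x.max(),y.min(),y.max())
hs=cv2.cvtColor(im,cv2.COLOR_RGB2HSV)
cv2.imwrite("pics/w14c.png",im[:,:,::-1])
E
```

```text
45.97 [-0.439, 0.099, 0.658, 1.82, -0.064, 1.243, 0.239] [0.4901, -0.1409, 0.3406] [2.218, 2.223, 0.0] F [0.3, -0.7, 0.3] gap 1.002 0.0
0.75 [286.  75.] 694 (np.int64(267), np.int64(306), np.int64(64), np.int64(93)) [160. 141.  78.]Traceback (most recent call last):
  File "<stdin>", line 5, in <module>
  File "cuff.py", line 21, in fit
    best=min((minimize(iou,[x0,y0,a],method="Nelder-Mead",options=dict(initial_simplex=[[x0,y0,a],[x0+.012,y0,a],[x0,y0+.012,a],[x0,y0,a+.3]],xatol=1e-4,fatol=1e-4)) for a in np.arange(0,np.pi,np.pi/6)),key=lambda r:r.fun)
  File "cuff.py", line 21, in <genexpr>
    best=min((minimize(iou,[x0,y0,a],method="Nelder-Mead",options=dict(initial_simplex=[[x0,y0,a],[x0+.012,y0,a],[x0,y0+.012,a],[x0,y0,a+.3]],xatol=1e-4,fatol=1e-4)) for a in np.arange(0,np.pi,np.pi/6)),key=lambda r:r.fun)
              ~~~~~~~~^^^^^^^^^^^^^^^^^^^^^^^^^^^^^^^^^^^^^^^^^^^^^^^^^^^^^^^^^^^^^^^^^^^^^^^^^^^^^^^^^^^^^^^^^^^^^^^^^^^^^^^^^^^^^^^^^^^^^^^^^^^^^^^^^^^^^^^^^^^^^^^
    res = _minimize_neldermead(fun, x0, args, callback, bounds=bounds,
                               **options)
    fxcc = func(xcc)
    fx = function(np.copy(x), *(wrapper_args + args))
  File "cuff.py", line 20, in <lambda>
    iou=lambda p:-(render(n,*p)&mask).sum()/(render(n,*p)|mask).sum()
                   ~~~~~~^^^^^^
  File "cuff.py", line 12, in render
    a,b=P[k],P[k+1]; q=proj(n,np.array([w(a[0],-.015,a[1]),w(a[0],.015,a[1]),w(b[0],.015,b[1]),w(b[0],-.015,b[1])]))
                       ~~~~^^^^^^^^^^^^^^^^^^^^^^^^^^^^^^^^^^^^^^^^^^^^^^^^^^^^^^^^^^^^^^^^^^^^^^^^^^^^^^^^^^^^^^^^^
  File "h.py", line 7, in proj
    K,V=cal(n); q=(V[:3,:3]@np.asarray(p,float).T).T+V[:3,3]
        ~~~^^^
  File "h.py", line 5, in cal
    c=bot.calibration(n); return np.array(c["K"]),np.array(c["view"])
ValueError: time passes only in moves, steps and waits
```

```bash
sed -i 's/^def cal(n):/from functools import lru_cache\n@lru_cache\ndef cal(n):/' h.py
cat > runfit.py <<'E'
from cuff import *
import sys
im=snap("wrist",sys.argv[1]); cal("wrist")
for r in bot.regions_of("wrist","cuff1"):
    y,x=np.where(r["region"]); p=onz("wrist",r["location"],.03); print(r["conf"],np.round(r["location"]),r["region"].sum(),(x.min(),x.max(),y.min(),y.max()))
    if r["region"].sum()<9000: f,s=fit("wrist",r["region"],p[0],p[1]); print("  fit",np.round(f,4),np.degrees(f[2]).round(1),round(s,3))
for r in bot.regions_of("wrist","rail_mid")[:1]:
    y,x=np.where(r["region"]); print("rail",r["conf"],x.min(),x.max(),y.min(),y.max())
E
timeout 200 python3 runfit.py w15
```

```text
0.94 [285.  78.] 787 (np.int64(266), np.int64(306), np.int64(64), np.int64(95))
  fit [ 0.4421 -0.0275  3.4885] 199.9 0.949
0.6 [288. 167.] 705 (np.int64(272), np.int64(309), np.int64(149), np.int64(181))
  fit [ 0.4464 -0.1618 -0.3869] -22.2 0.913
0.23 [474. 210.] 3857 (np.int64(440), np.int64(513), np.int64(174), np.int64(249))
  fit [ 0.7528 -0.2237  1.9402] 111.2 0.199
rail 0.61 383 444 34 247
```

```bash
cat > rail.py <<'E'
from cuff import *
def seg(n,m,a,b,d):
    q=proj(n,np.array([a,b])); 
    t=np.linspace(0,1,25)[:,None]; P=np.array(a)*(1-t)+np.array(b)*t; uv=proj(n,P)
    K,V=cal(n); dist=np.linalg.norm((V[:3,:3]@P.T).T+V[:3,3],axis=1)
    for (u,r) in zip(uv,dist): cv2.circle(m,tuple(int(v*16) for v in u),max(1,int(16*K[0,0]*d/2/r)),1,-1,shift=4)
def rr(n,x,y,yaw):
    m=np.zeros((400,640),np.uint8); e=np.array([np.cos(yaw),np.sin(yaw),0])*.13; c=np.array([x,y,0])
    seg(n,m,c-e+[0,0,.15],c+e+[0,0,.15],.012)
    for s in(-1,1):
        seg(n,m,c+s*e*1.05,c+s*e*1.05+[0,0,.15],.014)
        t=np.linspace(0,2*np.pi,40); d=c+s*e*1.05+.035*np.c_[np.cos(t),np.sin(t),0*t]+[0,0,.004]
        cv2.fillPoly(m,[np.round(proj(n,d)*16).astype(np.int32)],1,shift=4)
    return m>0
if __name__=="__main__":
    M={}
    for n in("scene","side","wrist"):
        bot.camera(n); L=[r for r in bot.regions_of(n,"rail_mid") if r["region"].sum()>900]
        if L: M[n]=L[0]["region"]; y,x=np.where(M[n]); print(n,L[0]["conf"],M[n].sum(),x.min(),x.max(),y.min(),y.max())
    def f(p,ns): return -sum((rr(n,*p)&M[n]).sum()/(rr(n,*p)|M[n]).sum() for n in ns)
    for ns in (list(M),*[[n] for n in M]):
        s=np.array([.637,-.114,1.62]); r=minimize(f,s,args=(ns,),method="Nelder-Mead",options=dict(initial_simplex=[s,s+[.015,0,0],s+[0,.015,0],s+[0,0,.1]],xatol=1e-4,fatol=1e-4)); print(ns,r.x.round(4),r.fun)
E
timeout 300 python3 rail.py
python3 - <<'E'
from rows import *
D=rot(68,90)
rows([((.4464,-.1618,.20),D,1),((.4464,-.1618,.07),D,1),((.4464,-.1618,.012),D,1)])
E
```

```text
scene 0.63 1356 257 330 210 308
side 0.74 1242 333 400 190 295
wrist 0.78 4973 383 444 34 248
['scene', 'side', 'wrist'] [ 0.6349 -0.1055  1.6265] -2.226203418389297
['scene'] [ 0.6341 -0.104   1.6554] -0.8092926490984743
['side'] [ 0.6315 -0.1064  1.6247] -0.7822802197802198
['wrist'] [ 0.6363 -0.115   1.6278] -0.8114694027116159
6 x [-0.47,-0.68,2.35,0.02,0,3.66,1] | err 0.000 rate 0.7 mar 0.36 [-0.4, 0.2, 0.71, 2.08, -0.16, 0.92, 0.01]
6 x [0,0,2.17,0,0,0,1] | err 0.000 rate 0.6 mar 0.26 [-0.24, 0.43, 0.56, 2.18, -0.38, 0.63, 0.21]
3 x [0,0.01,1.93,0.01,0,0.01,1] | err 0.000 rate 0.5 mar 0.24 [-0.15, 0.53, 0.46, 2.2, -0.48, 0.51, 0.29]
```

```bash

python3 -m crank '[[-0.47,-0.68,2.35,0,0,3.66,1],[-0.47,-0.68,2.35,0,0,3.66,1],[-0.47,-0.68,2.35,0,0,3.66,1],[-0.47,-0.68,2.35,0,0,3.66,1],[-0.47,-0.68,2.35,0,0,3.66,1],[-0.47,-0.68,2.35,0,0,3.66,1],[0,0,2.17,0,0,0,1],[0,0,2.17,0,0,0,1],[0,0,2.17,0,0,0,1],[0,0,2.17,0,0,0,1],[0,0,0,0,0,0,1]]'>/dev/null; python3 lg.py
python3 - <<'E'
from rows import *
rows([((.4464,-.1618,.012),rot(68,90),1)])
E
```

```text
47.43 [-0.306, 0.352, 0.632, 2.161, -0.312, 0.721, 0.151] [0.4442, -0.1611, 0.1103] [-2.602, -1.757, 0.005] F [-1.1, -0.3, -0.4] gap 1.001 0.0
4 x [0.01,0.06,2.46,-0.05,0.02,0.01,1] | err 0.000 rate 0.7 mar 0.24 [-0.16, 0.53, 0.46, 2.2, -0.49, 0.51, 0.3]
```

```bash

python3 -m crank '[[0.01,0.06,2.46,-0.05,0.02,0,1],[0.01,0.06,2.46,-0.05,0.02,0,1],[0.01,0.06,2.46,-0.05,0.02,0,1],[0.01,0.06,2.46,-0.05,0.02,0,1],[0,0,0,0,0,0,1],[0,0,0,0,0,0,-1],[0,0,0,0,0,0,-1],[0,0,0,0,0,0,-1],[0,0,0,0,0,0,-1],[0,0,0,0,0,0,-1],[0,0,0,0,0,0,-1],[0,0,0,0,0,0,-1]]'>/dev/null; python3 lg.py
python3 -m crank '[[0,0,-1.5,0,0,0,-1],[0,0,-2.5,0,0,0,-1],[0,0,-2.5,0,0,0,-1],[0,0,-2.5,0,0,0,-1],[0,0,-2.5,0,0,0,-1],[0,0,-2.5,0,0,0,-1],[0,0,-2.5,0,0,0,-1],[0,0,-2.5,0,0,0,-1],[0,0,-2.5,0,0,0,-1],[0,0,0,0,0,0,-1]]'>/dev/null; python3 lg.py
python3 - <<'E'
from rows import *
# place B at local y=-.05 : rail az 93.2
u=np.array([np.cos(1.627),np.sin(1.627)]); mid=np.array([.635,-.110]); P=mid-.05*u
D=rot(93.2,90)   # y axis az 3.2
print(P)
rows([((*P,.22),D,-1),((*P,.15),D,-1),((*P,.122),D,-1)])
E
```

```text
48.43 [-0.165, 0.528, 0.474, 2.198, -0.494, 0.511, 0.307] [0.4493, -0.1623, 0.0156] [2.601, 1.755, 0.009] F [-1.4, 2.1, 8.7] gap 0.612 30.004250407218933
49.27 [-0.446, 0.144, 0.745, 2.042, -0.121, 0.984, -0.024] [0.4502, -0.1633, 0.2341] [2.598, 1.752, 0.018] F [0.5, -0.2, -0.6] gap 0.616 29.985042214393616
[ 0.6378087  -0.15992105]
8 x [0.49,2.31,0.19,0.1,-0.01,-3.15,-1] | err 0.000 rate 1.1 mar 0.81 [-0.25, 0.5, 0.57, 1.63, -0.29, 1.1, 0.46]
3 x [0,0,2.34,0,-0.01,-0.01,-1] | err 0.000 rate 0.5 mar 0.75 [-0.22, 0.57, 0.53, 1.69, -0.34, 0.97, 0.49]
2 x [0.01,0.01,1.41,0,0,0,-1] | err 0.000 rate 0.3 mar 0.73 [-0.21, 0.6, 0.52, 1.71, -0.36, 0.92, 0.51]
```

```bash

python3 -m crank '[[0.49,2.31,0.19,0.1,0,-3.15,-1],[0.49,2.31,0.19,0.1,0,-3.15,-1],[0.49,2.31,0.19,0.1,0,-3.15,-1],[0.49,2.31,0.19,0.1,0,-3.15,-1],[0.49,2.31,0.19,0.1,0,-3.15,-1],[0.49,2.31,0.19,0.1,0,-3.15,-1],[0.49,2.31,0.19,0.1,0,-3.15,-1],[0.49,2.31,0.19,0.1,0,-3.15,-1],[0,0,0,0,0,0,-1],[0,0,0,0,0,0,-1]]'>/dev/null; python3 lg.py
python3 - <<'E'
from rows import *
P=np.array([.6378,-.1599]);D=rot(93.2,90)
rows([((*P,.14),D,-1),((*P,.124),D,-1)],vt=2)
from h import *
snap("side","side16"); i=cv2.imread("pics/side16.png")[170:310,310:450]; 
s=snap("scene","scene16")[:,:,::-1][200:320,230:350]
cv2.imwrite("pics/c16.png",np.hstack([cv2.resize(i,(400,400),interpolation=2),cv2.resize(s,(400,400),interpolation=2)]))
E
```

```text
50.1 [-0.256, 0.509, 0.58, 1.638, -0.304, 1.096, 0.466] [0.6353, -0.1584, 0.2129] [-2.152, -2.277, 0.009] F [-1.3, 0.1, -1.4] gap 0.613 29.98461663722992
4 x [-0.04,0.07,1.82,-0.14,-0.03,0.01,-1] | err 0.000 rate 0.4 mar 0.74 [-0.23, 0.58, 0.54, 1.7, -0.35, 0.96, 0.51]
1 x [-0.02,0.01,1.61,0,-0.02,0.01,-1] | err 0.000 rate 0.3 mar 0.73 [-0.22, 0.6, 0.53, 1.71, -0.37, 0.93, 0.51]
```

View pics/c16.png

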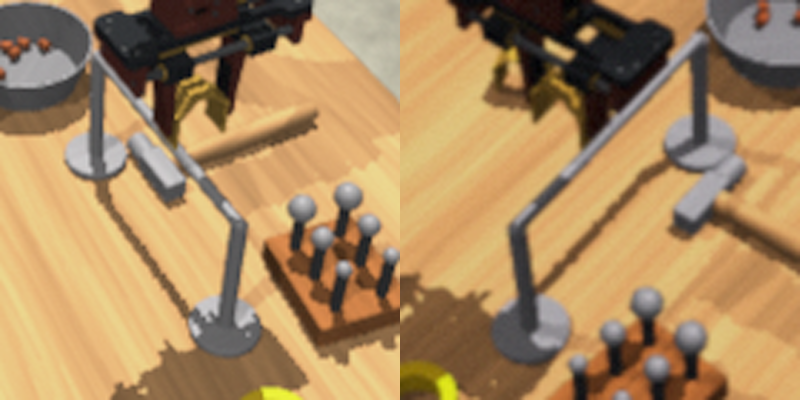

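The last crop shows the cuff held above the bar, at left crop (200,105). I'll check that numerically before lowering.

```bash
python3 - <<'E'
from h import *
print(proj("side",np.array([[.635,-.158,.225],[.638,-.24,.15],[.630,.02,.15]])),proj("scene",np.array([[.635,-.158,.225],[.638,-.24,.15],[.630,.02,.15]])))
for n in("side","scene"):find(n,"cuff1",.2)
E
```

```text
[[377.82175117 206.67667935]
 [392.39081255 248.50923569]
 [345.3855119  188.27854649]] [[280.14636622 230.18582574]
 [262.81599243 266.70278968]
 [319.62750504 211.32650098]]
side cuff1 0.54 [288.4 244.4] 248 (np.int64(282), np.int64(302), np.int64(238), np.int64(259)) [ 0.391 -0.166  0.2  ]
side cuff1 0.5 [377.7 204.3] 252 (np.int64(369), np.int64(389), np.int64(197), np.int64(221)) [ 0.654 -0.127  0.2  ]
scene cuff1 0.47 [277.  224.8] 187 (np.int64(269), np.int64(287), np.int64(220), np.int64(244)) [ 0.598 -0.132  0.2  ]
```

```bash

python3 -m crank '[[-0.04,0.07,1.82,-0.14,-0.03,0,-1],[-0.04,0.07,1.82,-0.14,-0.03,0,-1],[-0.04,0.07,1.82,-0.14,-0.03,0,-1],[-0.04,0.07,1.82,-0.14,-0.03,0,-1],[0,0,0,0,0,0,-1],[0,0,0,0,0,0,-1]]'>/dev/null; python3 lg.py
python3 -m crank '[[0,0,0.8,0,0,0,-1],[0,0,0.6,0,0,0,-1],[0,0,0,0,0,0,-1],[0,0,0,0,0,0,-1]]'>/dev/null; python3 lg.py
```

```text
50.8 [-0.227, 0.58, 0.543, 1.704, -0.355, 0.957, 0.506] [0.6368, -0.1605, 0.1417] [-2.159, -2.282, -0.001] F [-0.4, 0.1, -1.2] gap 0.615 29.984867870807648
51.13 [-0.221, 0.596, 0.534, 1.712, -0.365, 0.932, 0.514] [0.6379, -0.1603, 0.128] [2.157, 2.282, 0.003] F [0.5, 0.1, -1.7] gap 0.615 29.9848535656929
```

Down to contact, then release and retreat straight up.

```bash

python3 -m crank '[[0,0,0.3,0,0,0,-1],[0,0,0.2,0,0,0,-1],[0,0,0,0,0,0,-1],[0,0,0,0,0,0,-1]]'|grep -E "pos|ft_f"
python3 -m crank '[[0,0,0,0,0,0,0.5],[0,0,0,0,0,0,0.7],[0,0,0,0,0,0,1],[0,0,0,0,0,0,1],[0,0,0,0,0,0,1],[0,0,0,0,0,0,1],[0,0,0,0,0,0,1],[0,0,0,0,0,0,1],[0,0,0,0,0,0,1]]'|grep -E "pos|force|gap"
python3 -m crank '[[0,0,-1,0,0,0,1],[0,0,-2,0,0,0,1],[0,0,-2,0,0,0,1],[0,0,-2,0,0,0,1],[0,0,-2,0,0,0,1],[0,0,-2,0,0,0,1],[0,0,-2,0,0,0,1],[0,0,-2,0,0,0,1],[0,0,0,0,0,0,1]]'>/dev/null; python3 lg.py
python3 - <<'E'
from h import *
print("expect",proj("side",np.array([.638,-.16,.135])),proj("scene",np.array([.638,-.16,.135])))
for n in("side","scene"): snap(n,n+"17"); find(n,"cuff1",.13)
from rows import *
D=rot(110,90); A=(.4421,-.0275)
rows([((.58,-.06,.30),rot(100,90),1),((*A,.2),D,1),((*A,.10),D,1),((*A,.014),D,1)],vt=3)
E
```

```text
tool_pos: [0.6379, -0.1604, 0.1228]
ft_force: [0.4, -0.8, -2.3]
tool_pos: [0.6379, -0.1604, 0.1229]
ft_force: [-0.3, 0.6, 0.1]
finger_gap: 1.0
finger_force: 0.0
52.97 [-0.272, 0.452, 0.608, 1.569, -0.273, 1.197, 0.442] [0.6395, -0.1616, 0.2781] [2.154, 2.277, 0.009] F [0.6, -0.2, 1.4] gap 0.998 0.0
expect [376.7060488  231.54032029] [282.52208651 252.25838378]
side cuff1 0.66 [286.3 243.6] 262 (np.int64(281), np.int64(301), np.int64(238), np.int64(259)) [ 0.403 -0.099  0.13 ]
side cuff1 0.55 [374.  232.2] 285 (np.int64(365), np.int64(387), np.int64(223), np.int64(246)) [ 0.633 -0.155  0.13 ]
scene cuff1 0.66 [270.7 219.9] 205 (np.int64(258), np.int64(276), np.int64(212), np.int64(229)) [ 0.523 -0.084  0.13 ]
scene cuff1 0.64 [286.4 249.7] 219 (np.int64(273), np.int64(293), np.int64(243), np.int64(263)) [ 0.638 -0.143  0.13 ]
4 x [2.64,-1.17,-0.7,0.01,-0.01,-1.7,1] | err 0.000 rate 0.6 mar 0.62 [-0.46, 0.28, 0.57, 1.72, -0.17, 1.19, 0.33]
6 x [1.09,-2.1,1.67,0,0,-1.66,1] | err 0.000 rate 0.9 mar 0.30 [-0.55, 0.11, 0.51, 2.14, -0.07, 0.91, 0.35]
4 x [-0.01,0,2.5,0,0,-0.01,1] | err 0.000 rate 0.7 mar 0.21 [-0.47, 0.3, 0.46, 2.23, -0.21, 0.66, 0.49]
3 x [0,0,2.86,0,0,0,1] | err 0.000 rate 0.8 mar 0.17 [-0.35, 0.47, 0.33, 2.27, -0.34, 0.45, 0.6]
```

```bash

python3 -m crank '[[2.64,-1.17,-0.7,0,0,-1.7,1],[2.64,-1.17,-0.7,0,0,-1.7,1],[2.64,-1.17,-0.7,0,0,-1.7,1],[2.64,-1.17,-0.7,0,0,-1.7,1],[1.09,-2.1,1.67,0,0,-1.66,1],[1.09,-2.1,1.67,0,0,-1.66,1],[1.09,-2.1,1.67,0,0,-1.66,1],[1.09,-2.1,1.67,0,0,-1.66,1],[1.09,-2.1,1.67,0,0,-1.66,1],[1.09,-2.1,1.67,0,0,-1.66,1],[0,0,0,0,0,0,1]]'>/dev/null
python3 -m crank '[[0,0,2.5,0,0,0,1],[0,0,2.5,0,0,0,1],[0,0,2.5,0,0,0,1],[0,0,2.5,0,0,0,1],[0,0,0,0,0,0,1]]'>/dev/null; python3 lg.py
python3 - <<'E'
from rows import *
rows([((.4421,-.0275,.014),rot(110,90),1)])
E
```

```text
54.5 [-0.487, 0.305, 0.48, 2.231, -0.227, 0.656, 0.503] [0.4398, -0.0277, 0.0966] [-1.801, -2.57, 0.007] F [-0.4, -0.5, 0.1] gap 0.996 0.0
4 x [-0.02,0.06,2.06,-0.08,0,-0.01,1] | err 0.000 rate 0.6 mar 0.17 [-0.37, 0.47, 0.35, 2.27, -0.36, 0.45, 0.63]
```

```bash

python3 -m crank '[[-0.02,0.06,2.06,-0.08,0,0,1],[-0.02,0.06,2.06,-0.08,0,0,1],[-0.02,0.06,2.06,-0.08,0,0,1],[-0.02,0.06,2.06,-0.08,0,0,1],[0,0,0,0,0,0,1],[0,0,0,0,0,0,-1],[0,0,0,0,0,0,-1],[0,0,0,0,0,0,-1],[0,0,0,0,0,0,-1],[0,0,0,0,0,0,-1],[0,0,0,0,0,0,-1],[0,0,0,0,0,0,-1]]'>/dev/null; python3 lg.py
python3 -m crank '[[0,0,-1.5,0,0,0,-1],[0,0,-2.5,0,0,0,-1],[0,0,-2.5,0,0,0,-1],[0,0,-2.5,0,0,0,-1],[0,0,-2.5,0,0,0,-1],[0,0,-2.5,0,0,0,-1],[0,0,-2.5,0,0,0,-1],[0,0,-2.5,0,0,0,-1],[0,0,-2.5,0,0,0,-1],[0,0,0,0,0,0,-1]]'>/dev/null; python3 lg.py
python3 - <<'E'
from rows import *
u=np.array([np.cos(1.627),np.sin(1.627)]); P=np.array([.635,-.110])+.05*u
D=rot(93.2,90); print(P)
rows([((*P,.225),D,-1),((*P,.14),D,-1)])
E
```

```text
55.5 [-0.377, 0.465, 0.363, 2.263, -0.373, 0.46, 0.635] [0.4458, -0.0272, 0.0186] [1.8, 2.569, 0.011] F [-2.2, 0.4, 8.6] gap 0.616 29.901228547096252
56.33 [-0.603, 0.058, 0.559, 2.095, -0.042, 0.983, 0.327] [0.4465, -0.0279, 0.2371] [1.798, 2.565, 0.019] F [1.4, -0.9, -0.1] gap 0.618 29.873422980308533
[ 0.6321913  -0.06007895]
8 x [-0.9,2.18,0.17,0.11,-0.01,2.09,-1] | err 0.000 rate 0.7 mar 0.75 [-0.43, 0.46, 0.59, 1.69, -0.28, 1.09, 0.3]
4 x [-0.01,0.01,2.13,0,0,0.01,-1] | err 0.000 rate 0.5 mar 0.68 [-0.39, 0.55, 0.54, 1.76, -0.34, 0.93, 0.35]
```

```bash

python3 -m crank '[[-0.9,2.18,0.17,0.11,0,2.09,-1],[-0.9,2.18,0.17,0.11,0,2.09,-1],[-0.9,2.18,0.17,0.11,0,2.09,-1],[-0.9,2.18,0.17,0.11,0,2.09,-1],[-0.9,2.18,0.17,0.11,0,2.09,-1],[-0.9,2.18,0.17,0.11,0,2.09,-1],[-0.9,2.18,0.17,0.11,0,2.09,-1],[-0.9,2.18,0.17,0.11,0,2.09,-1],[0,0,0,0,0,0,-1],[0,0,0,0,0,0,-1]]'>/dev/null; python3 lg.py
python3 - <<'E'
from rows import *
D=rot(93.2,90); P=(.6322,-.0601)
rows([((*P,.14),D,-1)],vt=2)
from h import *
for n in("side","scene"): snap(n,n+"18"); find(n,"cuff1",.2); print(proj(n,np.array([.632,-.06,.225])))
E
```

```text
57.17 [-0.438, 0.468, 0.602, 1.692, -0.29, 1.083, 0.31] [0.6292, -0.0603, 0.2178] [-2.154, -2.279, 0.013] F [0.0, -0.1, -1.0] gap 0.613 29.87326830625534
4 x [0,0.09,1.95,-0.14,0.02,0.01,-1] | err 0.000 rate 0.5 mar 0.68 [-0.4, 0.55, 0.56, 1.76, -0.35, 0.93, 0.36]
side cuff1 0.73 [370.6 230.5] 258 (np.int64(365), np.int64(386), np.int64(222), np.int64(247)) [ 0.592 -0.204  0.2  ]
side cuff1 0.51 [356.6 182.4] 225 (np.int64(348), np.int64(368), np.int64(174), np.int64(197)) [ 0.643 -0.023  0.2  ]
[359.32823743 184.37541709]
scene cuff1 0.78 [287.6 248.2] 258 (np.int64(273), np.int64(294), np.int64(243), np.int64(264)) [ 0.678 -0.179  0.2  ]
scene cuff1 0.6 [301.2 209.5] 154 (np.int64(292), np.int64(308), np.int64(199), np.int64(219)) [ 0.614 -0.044  0.2  ]
scene cuff1 0.56 [334.7 161.3] 664 (np.int64(321), np.int64(354), np.int64(144), np.int64(173)) [0.56  0.186 0.2  ]
[302.34859242 209.30868954]
```

```bash

python3 -m crank '[[0,0.09,1.95,-0.14,0.02,0,-1],[0,0.09,1.95,-0.14,0.02,0,-1],[0,0.09,1.95,-0.14,0.02,0,-1],[0,0.09,1.95,-0.14,0.02,0,-1],[0,0,0,0,0,0,-1],[0,0,0,0,0,0,-1]]'|grep -E "pos|ft_f"
python3 -m crank '[[0,0,0.7,0,0,0,-1],[0,0,0.5,0,0,0,-1],[0,0,0,0,0,0,-1],[0,0,0,0,0,0,-1]]'|grep -E "pos|ft_f"
python3 -m crank '[[0,0,0.15,0,0,0,-1],[0,0,0,0,0,0,-1],[0,0,0,0,0,0,-1]]'|grep -E "pos|ft_f"
```

```text
tool_pos: [0.6316, -0.0592, 0.1413]
ft_force: [-0.5, -0.0, -0.5]
tool_pos: [0.6328, -0.0595, 0.1298]
ft_force: [0.1, -0.3, -2.2]
tool_pos: [0.6328, -0.0596, 0.1282]
ft_force: [-0.5, -0.3, -1.3]
```

```bash

python3 -m crank '[[0,0,0,0,0,0,0.5],[0,0,0,0,0,0,0.7],[0,0,0,0,0,0,1],[0,0,0,0,0,0,1],[0,0,0,0,0,0,1],[0,0,0,0,0,0,1],[0,0,0,0,0,0,1],[0,0,0,0,0,0,1],[0,0,0,0,0,0,1]]'|grep -E "pos|force|gap"
python3 -m crank '[[0,0,-1,0,0,0,1],[0,0,-2,0,0,0,1],[0,0,-2,0,0,0,1],[0,0,-2,0,0,0,1],[0,0,-2,0,0,0,1],[0,0,-2,0,0,0,1],[0,0,-2,0,0,0,1],[0,0,-3,0,0,0,1],[0,0,-3,0,0,0,1],[0,0,-3,0,0,0,1],[0,0,0,0,0,0,1],[0,0,0,0,0,0,1]]'>/dev/null; python3 lg.py
python3 - <<'E'
from h import *
for y,x in((-.16,.638),(-.06,.632)): print("expect",proj("side",np.array([x,y,.135])),proj("scene",np.array([x,y,.135])))
for n in("side","scene","wrist"):
    snap(n,n+"19")
    for l,z in(("cuff1",.13),("tin",.165),("cup",.04),("bowl",.03),("slug1",.01),("tape",.01),("hammer",.01)): find(n,l,z)
E
```

```text
tool_pos: [0.6327, -0.0595, 0.128]
ft_force: [0.7, -1.3, -0.2]
finger_gap: 1.002
finger_force: 0.0
60.2 [-0.472, 0.364, 0.649, 1.525, -0.226, 1.321, 0.256] [0.633, -0.0603, 0.3506] [2.155, 2.28, 0.009] F [-0.5, 0.6, 0.1] gap 1.0 0.0
expect [376.7060488  231.54032029] [282.52208651 252.25838378]
expect [357.93877305 208.77495174] [303.38964279 230.54199031]
side cuff1 0.71 [351.8 209.1] 225 (np.int64(346), np.int64(366), np.int64(200), np.int64(220)) [ 0.618 -0.049  0.13 ]
side cuff1 0.57 [373.2 232.2] 281 (np.int64(365), np.int64(387), np.int64(223), np.int64(246)) [ 0.631 -0.154  0.13 ]
side tin 0.91 [251.5 149.6] 575 (np.int64(243), np.int64(264), np.int64(132), np.int64(165)) [0.425 0.305 0.165]
side tin 0.84 [266.9 128.6] 881 (np.int64(254), np.int64(280), np.int64(109), np.int64(154)) [0.509 0.407 0.165]
side tin 0.59 [261. 191.] 1234 (np.int64(244), np.int64(275), np.int64(162), np.int64(213)) [0.395 0.091 0.165]
side cup 0.72 [429.8 262.3] 1760 (np.int64(401), np.int64(453), np.int64(234), np.int64(291)) [ 0.766 -0.245  0.04 ]
side cup 0.66 [346.7 338.1] 845 (np.int64(333), np
[... 2518 characters left out ...]
cup 0.64 [321.5 170.4] 1138 (np.int64(296), np.int64(340), np.int64(151), np.int64(182)) [ 0.639 -0.086  0.04 ]
wrist cup 0.51 [232.3 295. ] 76 (np.int64(230), np.int64(238), np.int64(288), np.int64(299)) [ 0.485 -0.333  0.04 ]
wrist bowl 0.96 [311.9  19.4] 4059 (np.int64(259), np.int64(366), np.int64(0), np.int64(48)) [0.611 0.149 0.03 ]
wrist tape 0.73 [303.2 296.1] 396 (np.int64(287), np.int64(323), np.int64(285), np.int64(302)) [ 0.619 -0.344  0.01 ]
wrist hammer 0.83 [379.3 138. ] 2327 (np.int64(339), np.int64(465), np.int64(107), np.int64(160)) [ 0.731 -0.033  0.01 ]
wrist hammer 0.17 [316.6 166.1] 1167 (np.int64(296), np.int64(341), np.int64(151), np.int64(183)) [ 0.631 -0.086  0.01 ]
```

```bash
python3 -c "
from rig import bot
print(bot.finish_job())"
```

```text
the job is handed in; nothing more can be done
None
```

I handed the job in at about 60 s of the 210 s allowed, with every step done as far as the cameras showed; the hand-in gave no verdict. The tin was turned over and is back upright on the felt. The slugs I could see (about five) are in the bowl, the empty cup stands on its mat, and both cuffs found hang apart on the bar. The hammer, tape and punches were not touched.

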